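Pack a breaker, a contactor and a capacitor in a shelf bin

TASK

Pack the shelf bin tightly, in a row, for the next job: slide the circuit breaker that already stands in it fully home against the bin's tall end wall, then stand the contactor upright next to it, and stand the capacitor upright in the last space at the low end, all three flat on the bin's floor. Set things down gently, without dropping or forcing them, and leave the other things on the table where they are.

Things in the scene. Friction and masses are not known exactly. Their poses are not given: they have to be found in the camera images.
- bin: narrow open shelf bin of white board with brown floor, fixed to the table. Outside 76 (own x) x 176 (own y) mm, walls 5 mm, floor 5 mm thick; inside 66 x 166 mm. The row runs along its own y. The end wall at +y is tall (its top 85 mm above the table); the two long side walls and the end wall at -y are low (45 mm). Origin: centre of the underside, on the table
- bin_floor (a point): centre of the bin's inner floor, 5 mm above the table, axes as the bin's
- breaker: circuit breaker: plain black block 58 (own x) x 46 (own y) x 92 mm high with a small white toggle that stands 11 mm above the top; about 0.5 kg. It stands loose inside the bin, part way along the row, its own x and y along the bin's. Origin: centre of its underside
- contactor: contactor: stepped block standing on the table, lower part grey, 58 (own x) x 56 (own y) mm and 46 mm high; upper part black, 48 (own x) x 56 (own y) mm from 46 to 80 mm high, with a 5 mm high rib 14 mm (own x) wide along the top; about 0.45 kg. In the bin its own y goes along the row, either way round. Origin: centre of its underside
- capacitor: motor capacitor: plain aluminium can standing on end on the table, 54 mm diameter, 100 mm high, with two brass blades 11 mm high on top; about 0.3 kg. Origin: centre of its underside
- tape: bystander: white roll of tape lying flat, 90 mm outside diameter, 36 mm high. Origin: centre of its underside
- junction: bystander: steel junction box 75 x 50 x 40 mm high. Origin: centre of its underside
- screwdriver: bystander: screwdriver lying on the table beyond the bin, about 200 mm long along its own x, less than 40 mm high
- relay: bystander: small yellow relay on a black foot, 30 x 30 x 40 mm high, on the table beyond the bin. Origin: centre of its underside
Mind the look-alikes: they are no part of the job. Leave any blue or green look-alike of the breaker alone.

How it is judged:
By the outcome, as a careful person would: the job done as asked, in the order asked, and still so for the second after the job is handed in, with the robot touching nothing.
It also fails if it takes over 67 s, if anything falls off the work surface, if the arm or the gripper's body presses on something with over 40 N, if the wrist force passes 120 N, or if a joint passes its speed limit or range.

ROBOT

A 6-joint arm with a two-finger parallel gripper is mounted at the origin on the work surface. World frame = base frame: x ahead of the robot, y to its left, z up, the work surface at z = 0. Lengths are in m, angles in rad, forces in N, time in s.
With the tool pointing down it reaches from about 0.375 to 0.975 m from the base axis. Payload 3.8 kg.
Tool frame: the origin (TCP) lies at the very end of the fingers, on their centre line; the grasp point (between the pads) lies 19 mm behind it; z points along the fingers, y is the line along which they close (so a half turn about z gives the same grasp; the last joint's range is limited). The gripper opens to 85 mm and grips with 20 to 120 N. Pads are 22 mm wide; open, the fingers measure 114 mm over their backs; the gripper's body (76 mm by 85 mm) begins 54 mm behind the grasp point. The pads swing forward as they close: fully open they stand 13 mm farther back than shut.
Start: joints at [-1.306, 0.264, 1.604, -0, 1.274, -0.037], TCP at [0.201, -0.644, 0.231] pointing down, gripper open.
Joint ranges: [-2.63, 2.63], [-0.94, 2.18], [0.31, 2.57], [-1.31, 4.45], [0, 2.66], [-2.55, 2.55]. Speed limits (rad/s): [2.57, 2.57, 3.14, 3.14, 3.14, 3.14].

INTERFACE

Orientations are given as a rotation vector (axis times angle).
In Python, from workcell import bot, vision gives the robot as it stands. The module is installed in compiled form; this text tells all that it offers.
- The arm moves only by the tool play_rows, never from a script. Its argument "moves" is a list that holds one entry, the list of rows, each a list of 7 numbers: the turn, a rotation vector about the tool's x, y, z as a fraction of full scale, then the shift along the tool's x, y, z as a fraction of full scale, then the finger opening in mm, from 0 to 85.4. In form: [[[ax, ay, az, x, y, z, jaw], ...]]. A call has 1 to 5 rows; each row shifts and turns the commanded pose from where the row before left it, along the tool's axes as they then stand; what a row does not reach is not made up. Full scale, the value 1, is 0.1 m for a shift and 0.5 rad for a turn. A row lasts 1/12 s, in which the tool goes at most 41.7 mm and 7.16 degrees, less where a joint would pass 70% of its speed; a pose out of reach is approached as far as the arm can. A call with a number of a shift or a turn outside -1 to 1 is refused whole. A call with a gripper value outside its range is refused whole. The fingers move at their own pace and stop on an object; "newtons" is the grip in N (left out, the last holds). Time passes only in rows, so rows that do not move let the fingers close. It gives the time, the measured TCP pose, the force, the opening and the grip force at its end, in the units of the state.
- bot.read_state(): the state, without advancing time (a new reading comes with each control period).
- vision.read_camera(name): name is "scene" or "top" or "wrist"; returns a dict with "image" (420x560x3 uint8, red, green, blue), "depth" (420x560 float32, m along the optical axis (not along the pixel's ray), 0 where there is no reading), "K" (3x3 intrinsics, pixels), "R" (3x3) and "t" (3): a world point X has camera coordinates R X + t. Camera axes: x right, y down, z forward; pixel columns grow to the right and rows downward; lengths in m; the calibration is good to about 2 mm. A picture is of the moment at which its call begins.
- bot.finish_job(): hands the job in; it is judged then, once.
The state is a dict: "time": time; "q": joint angles; "joint_vel": joint speeds; "joint_torque": joint torques, N m; "tool_pos": TCP position; "tcp_rot": TCP orientation; "wrist_force": force on the tool from outside, world axes, zero at the start; "torque": the same for the moment, N m; "width": opening from 0.0 (shut) to 1.0 (fully open); "grip_force": force on a finger pad.
Only numpy, scipy, OpenCV 4.12 (cv2) and the standard library are available. Lean on these libraries where they do the work, as an engineer would, in place of code of your own. Each camera call takes 0.05 s, during which the arm holds its last target. There are 200 camera calls.

## Working session

There is one attempt and no reset: what is moved stays moved. The work goes in short steps, Python scripts to look and compute and a tool call to move; the robot and the scene stay as the last step left them, time stands still between calls to the robot, and variables do not carry over. Pictures are saved under pics/ and viewed, at most 10 in all, crops included, and the job is handed in when it is done.

Besides the shell and the picture viewer there is one more tool, called after ">>>" as name([rows], argument=value, ...), one row to a line, values as JSON. play_rows: Moves the arm, as the interface text tells. Its arguments: {"type":"object","properties":{"moves":{"type":"array","items":{"type":"array","items":{"type":"array","items":{"type":"number"}}}},"newtons":{"type":"number"}},"required":["moves"]}

```bash
mkdir -p pics; ls
cat > h.py <<'E'
import numpy as np,cv2
from workcell import bot,vision
def save(c,n): cv2.imwrite('pics/'+n+'.png',cv2.cvtColor(c['image'],cv2.COLOR_RGB2BGR))
def plane(c,uv,z):
    uv=np.atleast_2d(np.array(uv,float)); d=np.c_[uv,np.ones(len(uv))]@np.linalg.inv(c['K']).T@c['R']
    o=-c['R'].T@c['t']; return o+d*((z-o[2])/d[:,2])[:,None]
def cloud(c):
    d=c['depth'];v,u=np.mgrid[:d.shape[0],:d.shape[1]]
    p=np.stack([u,v,np.ones_like(u)],-1)@np.linalg.inv(c['K']).T*d[...,None]
    return (p-c['t'])@c['R']
E
python3 - <<'E'
from h import *
a=vision.read_camera('scene');b=vision.read_camera('top')
cv2.imwrite('pics/a.png',cv2.cvtColor(np.hstack([a['image']]),cv2.COLOR_RGB2BGR));save(b,'b')
np.savez('s0',**{'a_'+k:v for k,v in a.items()},**{'b_'+k:v for k,v in b.items()})
for c in(a,b):print(c['K'],c['R'],-c['R'].T@c['t'])
print(bot.read_state())
E
```

```text
pics
[[465.33454632   0.         267.01109085]
 [  0.         465.33454632 215.24512839]
 [  0.           0.           1.        ]] [[ 0.3695242   0.92919609 -0.00681789]
 [ 0.7189625  -0.29055105 -0.63140558]
 [-0.58868055  0.22841784 -0.77542279]] [ 1.2142797  -0.24796328  0.90259238]
[[437.24129573   0.         278.54020057]
 [  0.         437.24129573 212.18587776]
 [  0.           0.           1.        ]] [[-0.01876118 -0.99967516  0.01725115]
 [-0.9958732   0.01715191 -0.08911999]
 [ 0.08879515 -0.01885196 -0.99587149]] [ 0.45156744 -0.00098499  0.93876243]
{'time': 0.1, 'q': array([-1.30592438e+00,  2.64671846e-01,  1.60524079e+00, -1.37925883e-05,
        1.27372737e+00, -3.69183411e-02]), 'joint_vel': array([-4.12284008e-04, -1.96196053e-03, -2.57569923e-03, -6.47017562e-04,
        5.81175135e-05, -2.32436273e-04]), 'joint_torque': array([ 7.86864694e-04, -5.16704071e+01, -3.68591094e+01, -1.86478178e-05,
        6.31936913e-03, -3.78424306e-05]), 'tool_pos': array([ 0.20043677, -0.64385236,  0.23008875]), 'tcp_rot': array([-3.10388401e+00, -4.71954899e-01,  3.86079092e-04]), 'wrist_force': array([-0.0687986 , -0.34429822,  0.0171639 ]), 'torque': array([-0.00110268,  0.05493562,  0.01630254]), 'grip_force': 0.0, 'width': 1.0010618084086298}
```

View pics/a.png

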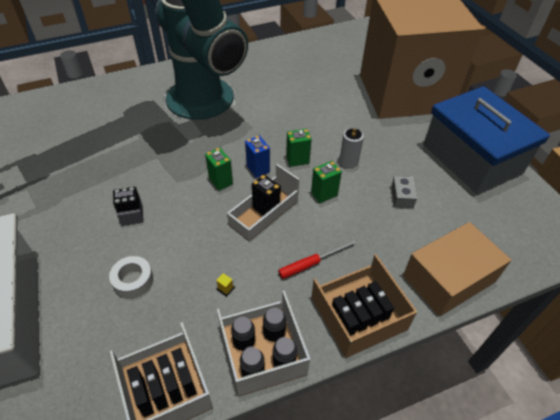

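View pics/b.png

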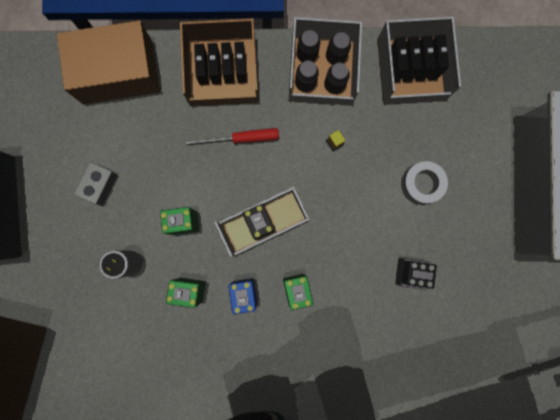

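The scene view shows the bin at (264,205) with its tall end at (288,180), the contactor at (127,203) and the capacitor at (350,148). In the top view these are the bin (262,222), contactor (418,274) and capacitor (114,264). Breaker candidates in the top view are black (260,221), blue (242,297) and green (177,220), (183,293), (298,292). Only the black one stands in the bin, so it fits. I'll confirm it with an enlarged crop.

Run:
```python
from h import *
z=np.load('s0.npz');a={k[2:]:z[k] for k in z if k[0]=='a'};b={k[2:]:z[k] for k in z if k[0]=='b'}
ca=cv2.resize(a['image'][120:240,90:380],None,fx=2.6,fy=2.6,interpolation=2)[:300,:754]
cb=cv2.resize(b['image'][180:260,205:320],None,fx=3.4,fy=3.4,interpolation=2)[:290]
im=np.zeros((600,754,3),np.uint8);im[:ca.shape[0]]=ca;im[305:305+cb.shape[0],:cb.shape[1]]=cb
cc=cv2.resize(b['image'][240:300,380:455],None,fx=4,fy=4,interpolation=2);im[305:305+240,400:700]=cc
cv2.imwrite('pics/c.png',im[...,::-1])
def rect(P,n):
    r=cv2.minAreaRect((P[:,:2]*1000).astype(np.float32));print(n,len(P),np.round(r[0],1),np.round(r[1],1),round(r[2],1),'z',np.round(np.percentile(P[:,2],[2,50,98])*1000,1))
for nm,c in(('scene',a),('top',b)):
    p=cloud(c);ok=c['depth']>0;h=cv2.cvtColor(c['image'],cv2.COLOR_RGB2HSV)
    T=plane(b,[[262,222],[418,274],[114,264]],.05)
    for n,t,r,lo,hi in(('bin rim',T[0],.13,.04,.05),('bin tall',T[0],.13,.078,.0885),('breaker',T[0],.13,.0895,.097),('bfloor',T[0],.06,.002,.01),('cont',T[1],.07,.074,.09),('cont low',T[1],.07,.03,.05),('cap',T[2],.07,.095,.105)):
        m=ok&(np.hypot(p[...,0]-t[0],p[...,1]-t[1])<r)&(p[...,2]>lo)&(p[...,2]<hi)
        if n[:3]=='bin': m&=(h[...,1]<60)&(h[...,2]>110)
        if m.sum()>5: rect(p[m],nm+' '+n)
```

```text
scene bin rim 222 [516.3  14.2] [ 77.7 179.3] 24.3 z [40.3 42.9 46. ]
scene bin tall 62 [444.3  51.5] [179.   32.3] 47.7 z [79.1 82.6 85.1]
scene breaker 317 [452.   30.8] [163.3 113. ] 24.4 z [89.7 94.5 96.8]
scene bfloor 272 [528.5  13.7] [115.5  77.4] 89.0 z [2.1 4.  9.7]
scene cont 375 [ 404.  -296.1] [57.1 52.6] 83.4 z [74.4 78.6 85. ]
scene cont low 191 [ 421.1 -286.1] [40.8 74.3] 29.6 z [30.4 41.3 49.3]
scene cap 212 [435.9 297.2] [49.2 54.7] 61.0 z [ 95.4  99.  103.8]
top bin rim 391 [515.2  12.1] [ 75.4 169.5] 24.4 z [41.1 44.4 47.4]
top bin tall 94 [477.9  92.7] [75.   4.8] 24.5 z [81.9 84.4 86.9]
top breaker 433 [450.8  32.5] [160.4 109.2] 22.8 z [89.9 95.2 96.9]
top bfloor 915 [512.5  17.3] [111.3 118.3] 62.4 z [2.1 4.6 8.1]
top cont 695 [ 400.3 -295. ] [57.3 48. ] 80.1 z [75.7 79.9 85.8]
top cont low 190 [ 400.6 -293.9] [55.5 58. ] 80.4 z [30.6 43.9 48.6]
top cap 608 [432.3 297.4] [52.7 51. ] 88.6 z [ 96.5 100.7 104. ]
```

View pics/c.png

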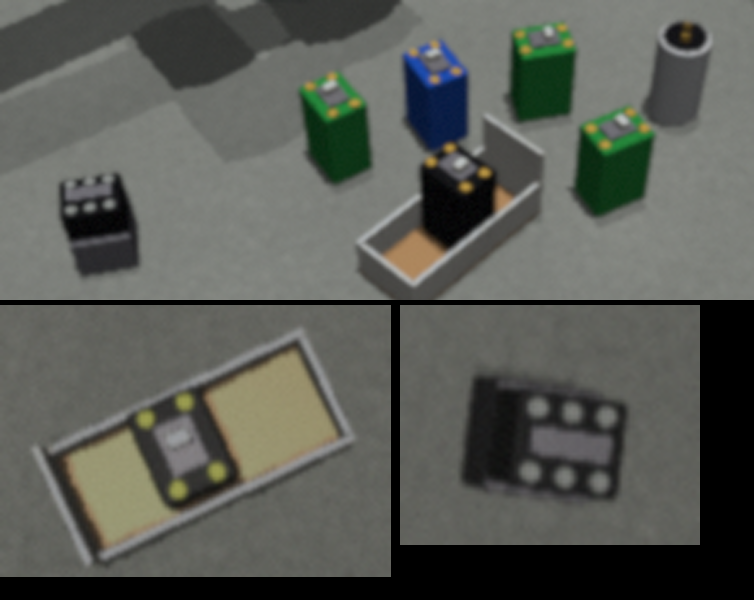

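The crop confirms the black block with the white toggle at top (260,221) is the only one in the bin, so it's the breaker. The bin's tall wall is at the left end in the top view. Next I'll measure it in the bin frame and plan the first move.

```bash
cat >> h.py <<'E'
from scipy.spatial.transform import Rotation as Ro
YAW=np.deg2rad(24.4); C0=np.array([.5140,.0148])
def w2b(p): d=np.asarray(p)[...,:2]-C0; c,s=np.cos(YAW),np.sin(YAW); return np.stack([d[...,0]*c+d[...,1]*s,-d[...,0]*s+d[...,1]*c],-1)
def b2w(x,y): c,s=np.cos(YAW),np.sin(YAW); return C0+np.array([x*c-y*s,x*s+y*c])
def plan(xyz,deg):
    """tool-frame shift (full-scale units) and turn to reach xyz pointing down with tool y at deg (mod 180)"""
    s=bot.read_state();R=Ro.from_rotvec(s['tcp_rot']);best=None
    for k in(0,180):
        y=np.deg2rad(deg+k);Y=[np.cos(y),np.sin(y),0];Z=[0,0,-1];T=Ro.from_matrix(np.c_[np.cross(Y,Z),Y,Z])
        r=(R.inv()*T).as_rotvec()
        if best is None or np.linalg.norm(r)<np.linalg.norm(best[0]):best=(r,T)
    d=np.array(xyz)-s['tool_pos']
    print('tcp',s['tool_pos'].round(4),'t',round(s['time'],2),'q6',s['q'][5].round(2),'F',s['wrist_force'].round(1),'w',round(s['width'],3),'turn',(best[0]/.5).round(3),'shift if turn first',(best[1].inv().apply(d)/.1).round(3),'shift first',(R.inv().apply(d)/.1).round(3))
    print('axes x',R.as_matrix()[:,0].round(2),'y',R.as_matrix()[:,1].round(2))
E
python3 - <<'E'
from h import *
z=np.load('s0.npz')
for k0 in 'ab':
    c={k[2:]:z[k] for k in z if k[0]==k0};p=cloud(c);q=w2b(p)*1000;ok=c['depth']>0
    m=ok&(abs(q[...,0])<36)&(abs(q[...,1])<80)&(p[...,2]>.09)&(p[...,2]<.1)
    m=cv2.morphologyEx(m.astype(np.uint8),cv2.MORPH_OPEN,np.ones((3,3)))>0
    r=cv2.minAreaRect(q[m].astype(np.float32));print('breaker bin frame',r,np.percentile(p[m][:,2],[5,50,95]))
    m=ok&(abs(q[...,0])<45)&(q[...,1]>80)&(q[...,1]<95)&(p[...,2]>.08)&(p[...,2]<.089);print('tall',np.percentile(q[m],[3,50,97],0).round(1).tolist())
    for ax,lo in((0,[-45,-25]),(0,[25,45]),(1,[-95,-75])):
        o=1-ax;m=ok&(p[...,2]>.0415)&(p[...,2]<.049)&(q[...,ax]>lo[0])&(q[...,ax]<lo[1])&(abs(q[...,o])<(65 if ax==0 else 25));print('wall',ax,np.percentile(q[m][:,ax],[3,50,97]).round(1), m.sum())
    m=ok&(abs(q[...,0])<22)&(q[...,1]<-25)&(q[...,1]>-70);print('floor z',np.median(p[m][:,2]))
b=b2w(0,.02);print(b)
plan([*b2w(0,.013),.18],24.4)
E
```

```text
breaker bin frame ((2.6379127502441406, 6.823797225952148), (47.138282775878906, 58.690216064453125), 88.19157409667969) [0.09178306 0.09523271 0.09872278]
tall [[-32.8, 80.7], [6.6, 83.5], [37.3, 86.6]]
wall 0 [-35.1 -32.1 -29.1] 35
wall 0 [29.4 37.1 40.7] 107
wall 1 [-90.2 -87.2 -85.1] 28
floor z 0.0032015304586714734
breaker bin frame ((-0.11759567260742188, 9.34887981414795), (45.711891174316406, 57.89966583251953), 89.62598419189453) [0.0936047  0.09668892 0.09919735]
tall [[-35.6, 83.2], [-2.0, 85.6], [34.2, 88.1]]
wall 0 [-38.2 -35.7 -33.4] 152
wall 0 [32.6 35.3 37.4] 131
wall 1 [-87.2 -84.8 -82.5] 59
floor z 0.004462288549531985
[0.50573791 0.03301367]
tcp [ 0.2004 -0.6439  0.2301] t 0.1 q6 -0.04 F [-0.1 -0.3  0. ] w 1.001 turn [-0.003  0.003  2.893] shift if turn first [-4.833 -5.576  0.501] shift first [ 4.936 -5.485  0.512]
axes x [0.95 0.3  0.  ] y [ 0.3  -0.95 -0.  ]
```

>>> play_rows([
  [[0, 0, 0.241, 0, 0, 0, 85], [0, 0, 0.241, 0, 0, 0, 85], [0, 0, 0.241, 0, 0, 0, 85], [0, 0, 0.241, 0, 0, 0, 85]],
])

```text
time: 0.43
tool_pos: [0.2005, -0.6441, 0.2305]
tcp_rot: [-3.127, 0.292, 0.001]
wrist_force: [-0.1, -0.6, 0.8]
width: 0.996
grip_force: 0.0
```

>>> play_rows([
  [[0, 0, 0.241, 0, 0, 0, 85], [0, 0, 0.241, 0, 0, 0, 85], [0, 0, 0.241, 0, 0, 0, 85], [0, 0, 0.241, 0, 0, 0, 85]],
])

```text
time: 0.77
tool_pos: [0.2005, -0.6441, 0.2305]
tcp_rot: [-2.967, 1.03, 0.001]
wrist_force: [-0.5, 0.7, -0.2]
width: 0.994
grip_force: 0.0
```

>>> play_rows([
  [[0, 0, 0.241, 0, 0, 0, 85], [0, 0, 0.241, 0, 0, 0, 85], [0, 0, 0.241, 0, 0, 0, 85], [0, 0, 0.241, 0, 0, 0, 85]],
])

```text
time: 1.1
tool_pos: [0.2005, -0.6441, 0.2305]
tcp_rot: [-2.636, 1.708, 0.002]
wrist_force: [0.1, -0.2, -0.2]
width: 0.992
grip_force: 0.0
```

>>> play_rows([
  [[0, 0, 0, -0.242, -0.279, 0, 85], [0, 0, 0, -0.242, -0.279, 0, 85], [0, 0, 0, -0.242, -0.279, 0, 85], [0, 0, 0, -0.242, -0.279, 0, 85], [0, 0, 0, -0.242, -0.279, 0, 85]],
])

```text
time: 1.52
tool_pos: [0.2777, -0.4747, 0.2305]
tcp_rot: [-2.64, 1.701, 0.002]
wrist_force: [0.6, -0.8, -0.1]
width: 0.997
grip_force: 0.0
```

>>> play_rows([
  [[0, 0, 0, -0.242, -0.279, 0, 85], [0, 0, 0, -0.242, -0.279, 0, 85], [0, 0, 0, -0.242, -0.279, 0, 85], [0, 0, 0, -0.242, -0.279, 0, 85], [0, 0, 0, -0.242, -0.279, 0, 85]],
])

```text
time: 1.93
tool_pos: [0.3546, -0.3068, 0.2309]
tcp_rot: [-2.641, 1.701, 0.001]
wrist_force: [1.6, -0.8, -0.0]
width: 0.996
grip_force: 0.0
```

>>> play_rows([
  [[0, 0, 0, -0.242, -0.279, 0, 85], [0, 0, 0, -0.242, -0.279, 0, 85], [0, 0, 0, -0.242, -0.279, 0, 85], [0, 0, 0, -0.242, -0.279, 0, 85], [0, 0, 0, -0.242, -0.279, 0, 85]],
])

```text
time: 2.35
tool_pos: [0.4315, -0.139, 0.231]
tcp_rot: [2.641, -1.701, -0.0]
wrist_force: [-0.3, -0.7, 0.3]
width: 0.997
grip_force: 0.0
```

>>> play_rows([
  [[0, 0, 0, -0.242, -0.279, 0, 85], [0, 0, 0, -0.242, -0.279, 0, 85], [0, 0, 0, -0.242, -0.279, 0, 85], [0, 0, 0, -0.242, -0.279, 0, 85], [0, 0, 0, -0.242, -0.279, 0, 85]],
])

```text
time: 2.77
tool_pos: [0.5032, -0.0049, 0.2309]
tcp_rot: [-2.646, 1.607, 0.033]
wrist_force: [0.2, -0.3, 0.6]
width: 0.993
grip_force: 0.0
```

Run:
```python
from h import *
print(bot.read_state()['q'].round(3),bot.read_state()['joint_vel'].round(3))
c=vision.read_camera('wrist');save(c,'w1');np.savez('w1',**c)
plan([*b2w(0,.010),.18],24.4);print(c['R'],-c['R'].T@c['t'])
```

```text
[-0.094 -0.067  1.967  0.053  1.241  2.551] [ 0.315  0.282 -0.26   0.26  -0.033  0.002]
tcp [ 0.5054 -0.0028  0.2311] t 2.82 q6 2.55 F [ 1.7  1.3 -0.5] w 0.998 turn [-0.061  0.089  0.107] shift if turn first [-0.225 -0.152  0.511] shift first [-0.194 -0.147  0.524]
axes x [ 0.46 -0.89 -0.04] y [-0.89 -0.46 -0.03]
[[-0.88721392 -0.46056669 -0.02701466]
 [-0.44408219  0.83665231  0.32063051]
 [-0.12506985  0.29646458 -0.94681904]] [ 0.53684673 -0.07603901  0.37022345]
```

View pics/w1.png

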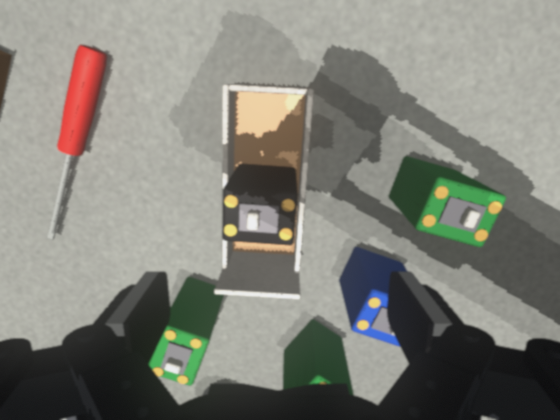

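The wrist view shows the bin with its tall wall at the bottom (258,293) and the breaker at (258,210). Joint 6 is at its limit, so I'll turn the equivalent half turn back.

>>> play_rows([
  [[0, 0, -0.238, 0, 0, 0, 85], [0, 0, -0.238, 0, 0, 0, 85], [0, 0, -0.238, 0, 0, 0, 85], [0, 0, -0.238, 0, 0, 0, 85], [0, 0, -0.238, 0, 0, 0, 85]],
])

```text
time: 3.23
tool_pos: [0.5027, -0.0071, 0.2308]
tcp_rot: [-2.999, 0.757, 0.011]
wrist_force: [0.6, 0.3, 0.5]
width: 0.991
grip_force: 0.0
```

>>> play_rows([
  [[0, 0, -0.238, 0, 0, 0, 85], [0, 0, -0.238, 0, 0, 0, 85], [0, 0, -0.238, 0, 0, 0, 85], [0, 0, -0.238, 0, 0, 0, 85], [0, 0, -0.238, 0, 0, 0, 85]],
])

```text
time: 3.65
tool_pos: [0.5027, -0.0072, 0.2308]
tcp_rot: [-3.089, -0.155, -0.012]
wrist_force: [0.1, -0.4, 0.4]
width: 0.994
grip_force: 0.0
```

>>> play_rows([
  [[0, 0, -0.238, 0, 0, 0, 85], [0, 0, -0.238, 0, 0, 0, 85], [0, 0, -0.238, 0, 0, 0, 85], [0, 0, -0.238, 0, 0, 0, 85], [0, 0, -0.238, 0, 0, 0, 85]],
])

```text
time: 4.07
tool_pos: [0.5027, -0.0072, 0.2308]
tcp_rot: [-2.912, -1.055, -0.034]
wrist_force: [-0.4, -0.0, 0.2]
width: 0.997
grip_force: 0.0
```

>>> play_rows([
  [[0, 0, -0.238, 0, 0, 0, 85], [0, 0, -0.238, 0, 0, 0, 85], [0, 0, -0.238, 0, 0, 0, 85], [0, 0, -0.238, 0, 0, 0, 85], [0, 0, -0.238, 0, 0, 0, 85]],
])

```text
time: 4.48
tool_pos: [0.5027, -0.0072, 0.2308]
tcp_rot: [-2.481, -1.867, -0.052]
wrist_force: [-0.2, -0.4, -0.1]
width: 0.992
grip_force: 0.0
```

>>> play_rows([
  [[0, 0, -0.238, 0, 0, 0, 85], [0, 0, -0.238, 0, 0, 0, 85], [0, 0, -0.238, 0, 0, 0, 85], [0, 0, -0.238, 0, 0, 0, 85], [0, 0, -0.238, 0, 0, 0, 85]],
])

```text
time: 4.9
tool_pos: [0.5026, -0.0072, 0.2308]
tcp_rot: [-1.831, -2.522, -0.067]
wrist_force: [0.3, 0.5, -0.6]
width: 0.995
grip_force: 0.0
```

Run:
```python
from h import *
print(bot.read_state()['q'].round(3))
plan([*b2w(0,.010),.18],24.4)
z=np.load('s0.npz');c={k[2:]:z[k] for k in z if k[0]=='b'};p=cloud(c);q=w2b(p)*1000
h=cv2.cvtColor(c['image'],cv2.COLOR_RGB2HSV);m=((h[...,1]>130)&(h[...,0]>45)&(h[...,0]<130)&(p[...,2]>.05)&(p[...,2]<.12)&(abs(q).max(-1)<250)).astype(np.uint8)
n,l,s,ct=cv2.connectedComponentsWithStats(m)
for i in range(1,n):
    if s[i,4]>80:
        Q=q[l==i];print(Q.min(0).round(),Q.max(0).round(),s[i,4])
# wrist view of bin / breaker
w=np.load('w1.npz');c={k:w[k] for k in w};p=cloud(c);q=w2b(p)*1000;ok=c['depth']>0
m=ok&(abs(q[...,0])<40)&(abs(q[...,1])<80)&(p[...,2]>.092)&(p[...,2]<.1);m=cv2.morphologyEx(m.astype(np.uint8),cv2.MORPH_OPEN,np.ones((3,3)))>0
print('brk',cv2.minAreaRect(q[m].astype(np.float32)),np.median(p[m][:,2]))
m=ok&(abs(q[...,0])<45)&(q[...,1]>75)&(q[...,1]<95)&(p[...,2]>.08)&(p[...,2]<.089);print('tall',np.percentile(q[m],[2,50,98],0).round(1).tolist())
m=ok&(abs(q[...,0])<45)&(abs(q[...,1])<95)&(p[...,2]>.041)&(p[...,2]<.05)&(h[...,1]>=0);print('rim',np.percentile(q[m],[1,99],0).round(1).tolist())
```

```text
[-0.098 -0.068  1.968  0.052  1.241 -0.429]
tcp [ 0.5026 -0.0072  0.2308] t 4.9 q6 -0.43 F [ 0.3  0.5 -0.6] w 0.995 turn [ 0.045 -0.087 -0.223] shift if turn first [0.254 0.194 0.508] shift first [0.251 0.155 0.523]
axes x [-0.31  0.95  0.04] y [0.95 0.31 0.02]
[ 42. 131.] [ 62. 182.] 111
[-63. 165.] [-32. 211.] 116
[-150.   70.] [-96.  92.] 160
[-139.  106.] [-86. 127.] 113
[-176.    9.] [-135.   22.] 82
brk ((0.46274566650390625, 7.354670524597168), (45.99424362182617, 57.91570281982422), 89.63478088378906) 0.09696196926748044
tall [[-35.8, 81.4], [-0.2, 82.9], [36.2, 86.5]]
rim [[-37.6, -88.8], [37.8, 82.4]]
```

>>> play_rows([
  [[0.045, -0.087, -0.223, 0, 0, 0, 85], [0, 0, 0, 0.115, 0.097, 0.2, 85], [0, 0, 0, 0.115, 0.097, 0.25, 85], [0, 0, 0, 0, 0, 0.3, 85], [0, 0, 0, 0, 0, 0.25, 85]],
])

```text
time: 5.32
tool_pos: [0.511, 0.0225, 0.1297]
tcp_rot: [1.707, 2.637, 0.001]
wrist_force: [-0.4, -0.4, -0.8]
width: 0.997
grip_force: 0.0
```

```bash
sed -i 's/C0=np.array.*/C0=np.array([.5144,.0139])/' h.py
python3 - <<'E'
from h import *
plan([*b2w(0,.0085),.058],24.4)
c=vision.read_camera('wrist');p=cloud(c);q=w2b(p)*1000;ok=c['depth']>0;save(c,'w2')
m=ok&(abs(q[...,0])<36)&(abs(q[...,1])<80)&(p[...,2]>.092)&(p[...,2]<.101);m=cv2.morphologyEx(m.astype(np.uint8),cv2.MORPH_OPEN,np.ones((3,3)))>0
print('brk',cv2.minAreaRect(q[m].astype(np.float32)),np.median(p[m][:,2]))
m=ok&(abs(q[...,0])<45)&(q[...,1]>70)&(q[...,1]<95)&(p[...,2]>.08)&(p[...,2]<.089);print('tall',np.percentile(q[m],[2,50,98],0).round(1).tolist())
m=ok&(abs(q[...,0])<45)&(abs(q[...,1])<95)&(p[...,2]>.041)&(p[...,2]<.05);print('rim',np.percentile(q[m],[1,99],0).round(1).tolist())
E
```

```text
tcp [0.511  0.0225 0.1297] t 5.32 q6 -0.43 F [-0.4 -0.4 -0.8] w 0.997 turn [ 0.001 -0.    -0.008] shift if turn first [-0.007 -0.005  0.717] shift first [-0.007 -0.005  0.717]
axes x [-0.41  0.91  0.  ] y [0.91 0.41 0.  ]
brk ((1.1843681335449219, 9.616307258605957), (46.0691032409668, 58.168819427490234), 89.53099060058594) 0.09720645519873809
tall [[-35.1, 83.0], [0.7, 85.5], [36.9, 87.9]]
rim [[-36.8, -87.1], [38.8, 83.0]]
```

>>> play_rows([
  [[0, 0, 0, 0.01, 0.01, 0.24, 85], [0, 0, 0, 0, 0, 0.24, 85], [0, 0, 0, 0, 0, 0.237, 85], [0, 0, 0, 0, 0, 0, 85]],
])

```text
time: 5.7
tool_pos: [0.5078, 0.023, 0.0554]
tcp_rot: [-1.706, -2.63, 0.007]
wrist_force: [-1.5, -1.0, -0.3]
width: 0.991
grip_force: 0.0
```

>>> play_rows([
  [[0, 0, 0, 0, 0, 0, 66], [0, 0, 0, 0, 0, 0, 62], [0, 0, 0, 0, 0, 0, 56], [0, 0, 0, 0, 0, 0, 54], [0, 0, 0, 0, 0, 0, 54]],
], newtons=25)

```text
time: 6.12
tool_pos: [0.5133, 0.023, 0.0615]
tcp_rot: [1.707, 2.634, 0.003]
wrist_force: [-1.6, -2.1, 5.0]
width: 0.671
grip_force: 29.1
```

>>> play_rows([
  [[0, 0, 0, 0, 0, 0, 54], [0, 0, 0, 0, 0, 0, 54], [0, 0, 0, 0, 0, 0, 54]],
])

```text
time: 6.37
tool_pos: [0.5133, 0.023, 0.0615]
tcp_rot: [1.707, 2.634, 0.003]
wrist_force: [-1.9, -0.7, 6.7]
width: 0.678
grip_force: 29.2
```

```bash
sed -i 's/C0=np.array.*/C0=np.array([.5149,.0141])/' h.py
python3 - <<'E'
from h import *
print(w2b(bot.read_state()['tool_pos'])*1000)
plan([*b2w(0,.060),.058],24.4)
c=vision.read_camera('wrist');p=cloud(c);q=w2b(p)*1000;ok=c['depth']>0
m=ok&(abs(q[...,0])<36)&(abs(q[...,1])<80)&(p[...,2]>.092)&(p[...,2]<.101);m=cv2.morphologyEx(m.astype(np.uint8),cv2.MORPH_OPEN,np.ones((3,3)))>0
print('brk',cv2.minAreaRect(q[m].astype(np.float32)),np.median(p[m][:,2]))
E
```

```text
[2.21421142 8.76747026]
tcp [0.5133 0.023  0.0615] t 6.37 q6 -0.42 F [-1.9 -0.7  6.7] w 0.678 turn [ 0.006  0.003 -0.011] shift if turn first [ 0.512 -0.022  0.035] shift first [ 0.512 -0.025  0.034]
axes x [-0.41  0.91 -0.  ] y [0.91 0.41 0.  ]
brk ((-0.0147552490234375, 9.663562774658203), (46.457374572753906, 71.74347686767578), 89.43124389648438) 0.09721591736170376
```

>>> play_rows([
  [[0, 0, -0.005, 0.09, -0.01, 0, 54], [0, 0, -0.005, 0.1, -0.01, 0, 54], [0, 0, 0, 0.1, 0, 0, 54], [0, 0, 0, 0.1, 0, 0, 54], [0, 0, 0, 0.06, 0, 0, 54]],
])

```text
time: 6.83
tool_pos: [0.4947, 0.0635, 0.0621]
tcp_rot: [1.698, 2.635, 0.006]
wrist_force: [1.5, -3.7, 3.3]
width: 0.676
grip_force: 31.4
```

>>> play_rows([
  [[0, 0, 0, 0.01, 0, 0, 54], [0, 0, 0, 0.01, 0, 0, 54], [0, 0, 0, 0.01, 0, 0, 54], [0, 0, 0, 0, 0, 0, 54]],
])

```text
time: 7.17
tool_pos: [0.4933, 0.0662, 0.0617]
tcp_rot: [1.698, 2.636, 0.006]
wrist_force: [2.7, -1.8, 6.4]
width: 0.678
grip_force: 31.8
```

Run:
```python
from h import *
print(w2b(bot.read_state()['tool_pos'])*1000)
plan([*b2w(0,.060),.058],24.4)
```

```text
[ 1.87741853 56.32936238]
tcp [0.4933 0.0662 0.0617] t 7.17 q6 -0.34 F [ 2.7 -1.8  6.4] w 0.678 turn [0.013 0.006 0.001] shift if turn first [ 0.037 -0.019  0.037] shift first [ 0.037 -0.019  0.036]
axes x [-0.41  0.91 -0.  ] y [0.91 0.41 0.01]
```

>>> play_rows([
  [[0, 0, 0, 0.01, 0, 0, 54], [0, 0, 0, 0.01, 0, 0, 54], [0, 0, 0, 0.01, 0, 0, 54], [0, 0, 0, 0, 0, 0, 54]],
])

```text
time: 7.5
tool_pos: [0.4916, 0.0692, 0.061]
tcp_rot: [1.7, 2.637, 0.006]
wrist_force: [3.2, -1.2, 6.3]
width: 0.673
grip_force: 32.2
```

>>> play_rows([
  [[0, 0, 0, 0.01, 0, 0, 54], [0, 0, 0, 0, 0, 0, 54]],
])

```text
time: 7.67
tool_pos: [0.491, 0.0702, 0.0608]
tcp_rot: [1.7, 2.637, 0.006]
wrist_force: [5.2, -0.8, 5.8]
width: 0.675
grip_force: 32.1
```

Run:
```python
from h import *
print(w2b(bot.read_state()['tool_pos'])*1000)
plan([*b2w(0,.060),.058],24.4)
```

```text
[ 1.37176594 60.96598297]
tcp [0.491  0.0702 0.0608] t 7.67 q6 -0.33 F [ 5.2 -0.8  5.8] w 0.675 turn [ 0.01   0.003 -0.   ] shift if turn first [-0.01  -0.014  0.028] shift first [-0.01  -0.014  0.028]
axes x [-0.41  0.91 -0.  ] y [0.91 0.41 0.01]
```

>>> play_rows([
  [[0, 0, 0, 0.01, 0, 0, 54], [0, 0, 0, 0.005, 0, 0, 54], [0, 0, 0, 0, 0, 0, 54]],
])

```text
time: 7.92
tool_pos: [0.4906, 0.0707, 0.0608]
tcp_rot: [1.699, 2.637, 0.004]
wrist_force: [5.7, -5.0, 4.5]
width: 0.671
grip_force: 32.0
```

>>> play_rows([
  [[0, 0, 0, 0.01, 0, 0, 54], [0, 0, 0, 0, 0, 0, 54]],
])

```text
time: 8.08
tool_pos: [0.4906, 0.0708, 0.0607]
tcp_rot: [1.697, 2.636, 0.003]
wrist_force: [7.4, -9.0, 3.0]
width: 0.675
grip_force: 31.9
```

Run:
```python
from h import *
print(w2b(bot.read_state()['tool_pos'])*1000)
plan([*b2w(0,.060),.058],24.4)
c=vision.read_camera('wrist');p=cloud(c);q=w2b(p)*1000;ok=c['depth']>0;save(c,'w3')
m=ok&(abs(q[...,0])<27)&(abs(q[...,1])<95)&(p[...,2]>.092)&(p[...,2]<.101);m=cv2.morphologyEx(m.astype(np.uint8),cv2.MORPH_OPEN,np.ones((3,3)))>0
print('brk y',np.percentile(q[m],[1,99],0),np.median(p[m][:,2]))
m=ok&(abs(q[...,0])<45)&(q[...,1]>70)&(q[...,1]<95)&(p[...,2]>.08)&(p[...,2]<.088);print('tall',np.percentile(q[m],[2,50,98],0).round(1).tolist())
```

```text
[ 1.27135563 61.6768732 ]
tcp [0.4906 0.0708 0.0607] t 8.08 q6 -0.33 F [ 7.4 -9.   3. ] w 0.675 turn [0.01  0.009 0.001] shift if turn first [-0.017 -0.013  0.027] shift first [-0.017 -0.013  0.027]
axes x [-0.41  0.91 -0.  ] y [0.91 0.41 0.  ]
brk y [[-26.68169446  57.03478345]
 [ 26.55475724  74.9041306 ]] 0.09680980791157547
tall [[-35.0, 71.5], [0.4, 85.5], [36.4, 88.4]]
```

View pics/w3.png

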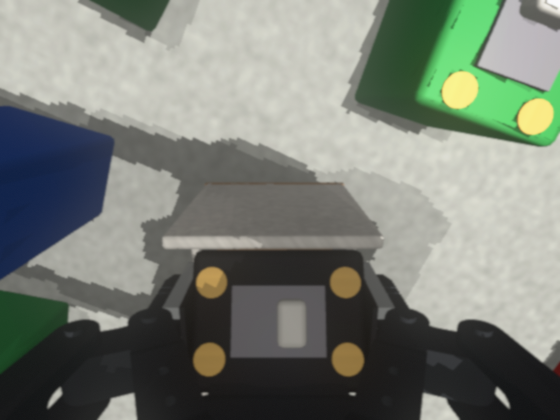

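The wrist view shows the breaker (278,320) against the tall wall, whose top edge is at row 243. The force rose to about 11 N with no further motion, so it's home. I'll release and rise.

>>> play_rows([
  [[0, 0, 0, -0.006, 0, 0, 54], [0, 0, 0, 0, 0, 0, 66], [0, 0, 0, 0, 0, 0, 85], [0, 0, 0, 0, 0, 0, 85], [0, 0, 0, 0, 0, 0, 85]],
])

```text
time: 8.55
tool_pos: [0.4863, 0.0718, 0.0585]
tcp_rot: [-1.701, -2.638, 0.001]
wrist_force: [-0.2, 0.1, 0.2]
width: 0.996
grip_force: 0.0
```

>>> play_rows([
  [[0, 0, 0, 0, 0, -0.1, 85], [0, 0, 0, 0, 0, -0.3, 85], [0, 0, 0, 0, 0, -0.35, 85], [0, 0, 0, 0, 0, -0.35, 85], [0, 0, 0, 0, 0, -0.3, 85]],
])

```text
time: 8.97
tool_pos: [0.4878, 0.0718, 0.2023]
tcp_rot: [1.702, 2.64, 0.002]
wrist_force: [0.9, 0.3, -0.7]
width: 0.992
grip_force: 0.0
```

>>> play_rows([
  [[0, 0, 0, -0.3, 0, 0, 85], [0, 0, 0, -0.35, 0, 0, 85], [0, 0, 0, -0.35, 0, 0, 85], [0, 0, 0, 0, 0, 0, 85]],
])

```text
time: 9.3
tool_pos: [0.5314, -0.0238, 0.201]
tcp_rot: [1.704, 2.634, 0.0]
wrist_force: [0.2, -0.2, 1.0]
width: 0.996
grip_force: 0.0
```

Run:
```python
from h import *
print(w2b(bot.read_state()['tool_pos'])*1000)
plan([.4015,-.295,.2],-9.9)
c=vision.read_camera('wrist');b=vision.read_camera('top')
for c in (c,b):
    p=cloud(c);q=w2b(p)*1000;ok=c['depth']>0
    m=ok&(abs(q[...,0])<36)&(abs(q[...,1])<95)&(p[...,2]>.093)&(p[...,2]<.102);m=cv2.morphologyEx(m.astype(np.uint8),cv2.MORPH_OPEN,np.ones((3,3)))>0
    print('brk',cv2.minAreaRect(q[m].astype(np.float32)),np.median(p[m][:,2]))
    m=ok&(abs(q[...,0])<45)&(q[...,1]>82)&(q[...,1]<95)&(p[...,2]>.08)&(p[...,2]<.088);print('tall',np.percentile(q[m],[2,50,98],0).round(1).tolist())
    m=ok&(abs(q[...,0])<45)&(abs(q[...,1])<95)&(p[...,2]>.042)&(p[...,2]<.05);print('rim',np.percentile(q[m],[1,99],0).round(1).tolist())
```

```text
[ -0.63764369 -41.35659501]
tcp [ 0.5314 -0.0238  0.201 ] t 9.3 q6 -0.51 F [ 0.2 -0.2  1. ] w 0.996 turn [0.007 0.006 1.191] shift if turn first [-2.895 -0.813  0.01 ] shift first [-1.94  -2.297  0.012]
axes x [-0.41  0.91 -0.  ] y [0.91 0.41 0.  ]
brk ((2.7290096282958984, 21.384475708007812), (58.08977508544922, 45.89155578613281), 0.23506757616996765) 0.09724415946838545
tall [[-35.7, 82.8], [0.2, 84.9], [36.3, 87.9]]
rim [[-37.4, -87.4], [38.2, 83.2]]
brk ((1.154653549194336, 22.77195930480957), (45.52284240722656, 57.52779769897461), 89.63665771484375) 0.09709978465606027
tall [[16.9, 84.8], [27.2, 87.3], [36.0, 89.2]]
rim [[-38.8, -86.0], [36.4, 83.9]]
```

Run:
```python
from h import *
c=vision.read_camera('wrist');b=vision.read_camera('top')
im=np.zeros((420,780,3),np.uint8);im[:,:560]=c['image'];im[:160,560:]=cv2.resize(b['image'][180:260,205:315],(220,160));cv2.imwrite('pics/d.png',im[...,::-1])
```

```text
(no output)
```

View pics/d.png

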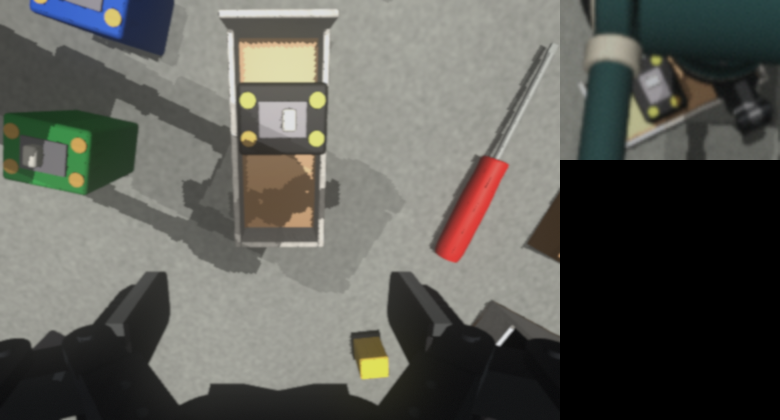

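The wrist view now shows the breaker at (283,118), well short of the tall wall at row 15. It moved back after the release, so I'll grasp and slide it home again, then check right after letting go.

>>> play_rows([
  [[0, 0, 0, 0.2, 0.01, 0, 85], [0, 0, 0, 0.23, 0.013, 0.1, 85], [0, 0, 0, 0.2, 0, 0.2, 85], [0, 0, 0, 0, 0, 0.2, 85], [0, 0, 0, 0, 0, 0.2, 85]],
])

```text
time: 9.92
tool_pos: [0.5043, 0.0412, 0.1292]
tcp_rot: [1.697, 2.643, 0.002]
wrist_force: [0.2, 0.3, 1.1]
width: 1.0
grip_force: 0.0
```

>>> play_rows([
  [[0, 0, 0, 0, 0, 0.2, 85], [0, 0, 0, 0, 0, 0.2, 85], [0, 0, 0, 0, 0, 0.2, 85], [0, 0, 0, 0, 0, 0.1, 85], [0, 0, 0, 0, 0, 0, 85]],
])

```text
time: 10.33
tool_pos: [0.5023, 0.0397, 0.057]
tcp_rot: [-1.698, -2.638, 0.004]
wrist_force: [-0.2, 0.2, -0.4]
width: 0.993
grip_force: 0.0
```

```bash
cat >> h.py <<'E'
def brk(c=None,lo=.0935,hi=.102):
    c=c or vision.read_camera('wrist');p=cloud(c);q=w2b(p)*1000;ok=c['depth']>0
    g=c['image'].max(-1)
    m=ok&(abs(q[...,0])<31)&(abs(q[...,1])<95)&(p[...,2]>lo)&(p[...,2]<hi);m=cv2.morphologyEx(m.astype(np.uint8),cv2.MORPH_OPEN,np.ones((3,3)))>0
    mm=m&(abs(q[...,0])<20);print('brk',cv2.minAreaRect(q[m].astype(np.float32)),'y range',np.percentile(q[mm][:,1],[.5,99.5]).round(1),'z',np.median(p[m][:,2]).round(4))
    m=ok&(abs(q[...,0])<30)&(q[...,1]>82)&(q[...,1]<95)&(p[...,2]>.08)&(p[...,2]<.088)
    if m.sum()>5:print('tall y',np.percentile(q[m][:,1],[2,98]).round(1))
E
python3 - <<'E'
from h import *
print(w2b(bot.read_state()['tool_pos'])*1000)
plan([*b2w(.0017,.0215),.06],24.4);brk()
E
```

```text
[-0.85699685 28.50236373]
tcp [0.5023 0.0397 0.057 ] t 10.33 q6 -0.4 F [-0.2  0.2 -0.4] w 0.993 turn [-0.009 -0.005  0.002] shift if turn first [-0.07   0.026 -0.03 ] shift first [-0.07   0.025 -0.03 ]
axes x [-0.41  0.91  0.  ] y [ 0.91  0.41 -0.  ]
brk ((2.357259750366211, 23.36479949951172), (43.26729202270508, 57.30337142944336), 89.957763671875) y range [ 7.6 44.2] z 0.0973
tall y [83.4 88.1]
```

>>> play_rows([
  [[0, 0, 0, -0.06, 0.028, 0, 85], [0, 0, 0, 0, 0, 0, 70], [0, 0, 0, 0, 0, 0, 62], [0, 0, 0, 0, 0, 0, 54], [0, 0, 0, 0, 0, 0, 54]],
], newtons=40)

```text
time: 10.8
tool_pos: [0.5097, 0.0335, 0.061]
tcp_rot: [-1.702, -2.64, 0.003]
wrist_force: [-5.8, -4.3, 7.3]
width: 0.671
grip_force: 45.3
```

>>> play_rows([
  [[0, 0, 0, 0, 0, 0, 54], [0, 0, 0, 0, 0, 0, 54], [0, 0, 0, 0, 0, 0, 54], [0, 0, 0, 0, 0, 0, 54]],
])

```text
time: 11.13
tool_pos: [0.5097, 0.0335, 0.061]
tcp_rot: [-1.702, -2.641, 0.002]
wrist_force: [-5.7, -3.4, 8.1]
width: 0.677
grip_force: 45.3
```

Run:
```python
from h import *
print(w2b(bot.read_state()['tool_pos'])*1000)
plan([*b2w(.0017,.060),.06],24.4);brk()
```

```text
[ 3.29758726 19.8207655 ]
tcp [0.5097 0.0335 0.061 ] t 11.13 q6 -0.41 F [-5.7 -3.4  8.1] w 0.677 turn [-0.003  0.001 -0.   ] shift if turn first [ 0.402 -0.016  0.01 ] shift first [ 0.402 -0.016  0.01 ]
axes x [-0.41  0.91 -0.  ] y [ 0.91  0.41 -0.  ]
brk ((0.05086326599121094, 21.486618041992188), (46.504695892333984, 61.872928619384766), 89.96825408935547) y range [-0.4 44.2] z 0.0973
tall y [83.4 87.9]
```

>>> play_rows([
  [[0, 0, 0, 0.04, -0.02, 0, 54], [0, 0, 0, 0.08, 0, 0, 54], [0, 0, 0, 0.1, 0, 0, 54], [0, 0, 0, 0.09, 0, 0, 54], [0, 0, 0, 0.03, 0, 0, 54]],
])

```text
time: 11.6
tool_pos: [0.4956, 0.0641, 0.0612]
tcp_rot: [1.699, 2.638, 0.001]
wrist_force: [1.2, -7.2, 5.9]
width: 0.671
grip_force: 45.4
```

>>> play_rows([
  [[0, 0, 0, 0.015, 0, 0, 54], [0, 0, 0, 0.01, 0, 0, 54], [0, 0, 0, 0.005, 0, 0, 54], [0, 0, 0, 0, 0, 0, 54]],
])

```text
time: 11.93
tool_pos: [0.4948, 0.0661, 0.0612]
tcp_rot: [1.699, 2.638, 0.001]
wrist_force: [0.7, -6.9, 5.2]
width: 0.672
grip_force: 45.5
```

Run:
```python
from h import *
print(w2b(bot.read_state()['tool_pos'])*1000)
plan([*b2w(.0017,.060),.06],24.4);brk()
```

```text
[ 3.16645818 55.66628059]
tcp [0.4948 0.0661 0.0612] t 11.93 q6 -0.34 F [ 0.7 -6.9  5.2] w 0.672 turn [0.005 0.007 0.001] shift if turn first [ 0.043 -0.015  0.012] shift first [ 0.043 -0.015  0.012]
axes x [-0.41  0.91 -0.  ] y [0.91 0.41 0.  ]
brk ((0.042003631591796875, 57.61563491821289), (61.99716567993164, 46.26210021972656), 0.1379970759153366) y range [35.6 80.2] z 0.0974
tall y [83.5 88.4]
```

>>> play_rows([
  [[0, 0, 0, 0.015, 0, 0, 54], [0, 0, 0, 0.01, 0, 0, 54], [0, 0, 0, 0.01, 0, 0, 54], [0, 0, 0, 0, 0, 0, 54]],
])

```text
time: 12.32
tool_pos: [0.4935, 0.0689, 0.0612]
tcp_rot: [1.698, 2.637, -0.0]
wrist_force: [0.9, -8.1, 5.0]
width: 0.677
grip_force: 45.4
```

>>> play_rows([
  [[0, 0, 0, 0.01, 0, 0, 54], [0, 0, 0, 0.01, 0, 0, 54], [0, 0, 0, 0, 0, 0, 54]],
])

```text
time: 12.57
tool_pos: [0.4935, 0.0689, 0.0612]
tcp_rot: [1.696, 2.635, -0.003]
wrist_force: [3.8, -15.8, 3.1]
width: 0.671
grip_force: 45.1
```

Run:
```python
from h import *
print(w2b(bot.read_state()['tool_pos'])*1000)
plan([*b2w(.0017,.060),.06],24.4);brk()
```

```text
[ 3.17213708 58.74484652]
tcp [0.4935 0.0689 0.0612] t 12.57 q6 -0.33 F [  3.8 -15.8   3.1] w 0.671 turn [0.005 0.015 0.003] shift if turn first [ 0.013 -0.015  0.012] shift first [ 0.013 -0.015  0.012]
axes x [-0.41  0.91 -0.01] y [0.91 0.41 0.  ]
brk ((0.17540931701660156, 60.31349182128906), (61.822601318359375, 46.90241241455078), 0.4932950735092163) y range [38.2 83.2] z 0.0974
tall y [82.8 88.3]
```

The breaker is home: its far edge is at 83.2 mm against the wall at 83 mm, with 16 N of contact force. I'll release slowly and check it.

>>> play_rows([
  [[0, 0, 0, -0.01, 0, 0, 54], [0, 0, 0, -0.008, 0, 0, 54], [0, 0, 0, 0, 0, 0, 62], [0, 0, 0, 0, 0, 0, 70], [0, 0, 0, 0, 0, 0, 80]],
])

```text
time: 13.03
tool_pos: [0.4919, 0.0711, 0.0598]
tcp_rot: [1.703, 2.64, 0.002]
wrist_force: [0.5, -0.3, -0.1]
width: 0.932
grip_force: 0.0
```

>>> play_rows([
  [[0, 0, 0, 0, 0, 0, 85], [0, 0, 0, 0, 0, 0, 85], [0, 0, 0, 0, 0, 0, 85]],
])

```text
time: 13.28
tool_pos: [0.4917, 0.071, 0.0595]
tcp_rot: [1.702, 2.64, 0.001]
wrist_force: [-0.1, 0.1, -0.9]
width: 0.996
grip_force: 0.0
```

Run:
```python
from h import *
print(w2b(bot.read_state()['tool_pos'])*1000)
plan([*b2w(.0017,.060),.06],24.4);brk()
```

```text
[ 2.41136755 61.39064042]
tcp [0.4917 0.071  0.0595] t 13.28 q6 -0.33 F [-0.1  0.1 -0.9] w 0.996 turn [ 0.002 -0.    -0.   ] shift if turn first [-0.014 -0.007 -0.005] shift first [-0.014 -0.007 -0.005]
axes x [-0.41  0.91  0.  ] y [0.91 0.41 0.  ]
brk ((3.135761260986328, 60.312198638916016), (55.7156982421875, 46.346160888671875), 0.10270874202251434) y range [38.8 82.9] z 0.0973
tall y [82.4 88.4]
```

>>> play_rows([
  [[0, 0, 0, 0, 0, -0.15, 85], [0, 0, 0, 0, 0, -0.25, 85], [0, 0, 0, 0, 0, -0.3, 85], [0, 0, 0, 0, 0, -0.3, 85], [0, 0, 0, 0, 0, -0.2, 85]],
])

```text
time: 13.75
tool_pos: [0.4928, 0.0709, 0.1826]
tcp_rot: [1.701, 2.638, 0.004]
wrist_force: [0.2, -0.5, -0.1]
width: 0.994
grip_force: 0.0
```

Run:
```python
from h import *
brk();brk(vision.read_camera('scene'));plan([.4015,-.295,.2],-9.9)
```

```text
brk ((3.2403202056884766, 60.26702117919922), (55.57093811035156, 45.55537033081055), 0.13064785301685333) y range [38.2 82.8] z 0.0973
tall y [82.6 88.1]
brk ((4.843385696411133, 57.82896041870117), (51.29499053955078, 44.341224670410156), 3.679628610610962) y range [35.9 80. ] z 0.0962
tcp [0.4951 0.0712 0.1844] t 13.85 q6 -0.33 F [-0.8 -0.3  0.1] w 0.994 turn [0.02  0.    1.197] shift if turn first [-3.768 -0.292 -0.156] shift first [-2.949 -2.363 -0.17 ]
axes x [-0.41  0.91 -0.  ] y [0.91 0.41 0.01]
```

>>> play_rows([
  [[0.02, 0, 0.239, 0, 0, -0.03, 85], [0, 0, 0.239, 0, 0, -0.03, 85], [0, 0, 0.239, 0, 0, -0.03, 85], [0, 0, 0.239, 0, 0, -0.03, 85], [0, 0, 0.239, 0, 0, -0.03, 85]],
])

```text
time: 14.27
tool_pos: [0.4909, 0.0707, 0.1931]
tcp_rot: [-2.407, -2.013, 0.017]
wrist_force: [0.2, 0.1, -0.3]
width: 0.995
grip_force: 0.0
```

>>> play_rows([
  [[0, 0, 0, -0.25, -0.03, 0, 85], [0, 0, 0, -0.35, -0.03, 0, 85], [0, 0, 0, -0.35, -0.03, 0, 85], [0, 0, 0, -0.35, -0.03, 0, 85], [0, 0, 0, -0.35, -0.03, 0, 85]],
])

```text
time: 14.68
tool_pos: [0.4474, -0.0902, 0.1941]
tcp_rot: [-2.4, -2.021, 0.015]
wrist_force: [0.9, -0.3, 0.4]
width: 0.997
grip_force: 0.0
```

>>> play_rows([
  [[0, 0, 0, -0.35, -0.03, 0, 85], [0, 0, 0, -0.35, -0.03, 0, 85], [0, 0, 0, -0.35, -0.03, 0, 85], [0, 0, 0, -0.35, -0.03, 0, 85], [0, 0, 0, -0.3, 0, 0, 85]],
])

```text
time: 15.1
tool_pos: [0.4061, -0.2561, 0.195]
tcp_rot: [-2.401, -2.018, 0.015]
wrist_force: [1.5, 0.4, 0.7]
width: 0.996
grip_force: 0.0
```

Run:
```python
from h import *
plan([.4015,-.295,.2],-9.9)
z=np.load('s0.npz')
for nm in('wrist','top','s0'):
    c=vision.read_camera(nm) if nm!='s0' else {k[2:]:z[k] for k in z if k[0]=='b'}
    p=cloud(c);ok=c['depth']>0
    m=ok&(np.hypot(p[...,0]-.401,p[...,1]+.295)<.05)&(p[...,2]>.074)&(p[...,2]<.09);m=cv2.morphologyEx(m.astype(np.uint8),cv2.MORPH_OPEN,np.ones((3,3)))>0
    if m.sum()>30:
        print(nm,cv2.minAreaRect((p[m][:,:2]*1000).astype(np.float32)),np.percentile(p[m][:,2],[10,50,90]))
```

```text
tcp [ 0.4061 -0.2561  0.195 ] t 15.1 q6 -0.43 F [1.5 0.4 0.7] w 0.996 turn [-0.019  0.008  0.   ] shift if turn first [-0.391  0.021 -0.05 ] shift first [-0.391  0.021 -0.049]
axes x [ 0.17  0.99 -0.  ] y [ 0.99 -0.17 -0.01]
wrist ((402.1119689941406, -295.4997863769531), (56.07978439331055, 48.013755798339844), 80.52971649169922) [0.07892265 0.08029115 0.08479631]
top ((400.89825439453125, -291.870361328125), (51.30541229248047, 48.020111083984375), 80.99427032470703) [0.07747846 0.07968769 0.08425264]
s0 ((400.31707763671875, -294.985107421875), (57.305145263671875, 47.99488830566406), 80.07402801513672) [0.07714888 0.0799698  0.08399073]
```

>>> play_rows([
  [[-0.019, 0.008, -0.01, -0.2, 0.012, 0, 85], [0, 0, 0, -0.194, 0.012, 0.1, 85], [0, 0, 0, 0, 0, 0.25, 85], [0, 0, 0, 0, 0, 0.25, 85], [0, 0, 0, 0, 0, 0, 85]],
])

```text
time: 15.62
tool_pos: [0.4001, -0.2906, 0.1304]
tcp_rot: [-2.392, -2.022, 0.002]
wrist_force: [-1.0, 1.0, -0.9]
width: 0.995
grip_force: 0.0
```

Run:
```python
from h import *
plan([.4019,-.2954,.052],-9.6)
c=vision.read_camera('wrist');p=cloud(c);ok=c['depth']>0
m=ok&(np.hypot(p[...,0]-.401,p[...,1]+.295)<.045)&(p[...,2]>.074)&(p[...,2]<.09);m=cv2.morphologyEx(m.astype(np.uint8),cv2.MORPH_OPEN,np.ones((3,3)))>0
print(cv2.minAreaRect((p[m][:,:2]*1000).astype(np.float32)))
```

```text
tcp [ 0.4001 -0.2906  0.1304] t 15.62 q6 -0.51 F [-1.   1.  -0.9] w 0.995 turn [-0.016 -0.011  0.   ] shift if turn first [-0.045  0.026  0.784] shift first [-0.049  0.032  0.783]
axes x [0.17 0.99 0.01] y [ 0.99 -0.17 -0.01]
((402.09002685546875, -295.1764831542969), (55.495513916015625, 48.04465866088867), 80.43077850341797)
```

>>> play_rows([
  [[-0.016, -0.011, 0, -0.045, 0.026, 0.14, 85], [0, 0, 0, 0, 0, 0.2, 85], [0, 0, 0, 0, 0, 0.2, 85], [0, 0, 0, 0, 0, 0.2, 85], [0, 0, 0, 0, 0, 0, 85]],
])

```text
time: 16.08
tool_pos: [0.4043, -0.297, 0.0599]
tcp_rot: [2.394, 2.026, 0.001]
wrist_force: [-0.6, 0.7, -1.2]
width: 0.989
grip_force: 0.0
```

Run:
```python
from h import *
plan([.4019,-.2954,.052],-9.6)
```

```text
tcp [ 0.4043 -0.297   0.0599] t 16.08 q6 -0.52 F [-0.6  0.7 -1.2] w 0.989 turn [0.009 0.006 0.003] shift if turn first [ 0.012 -0.027  0.079] shift first [ 0.012 -0.027  0.079]
axes x [ 0.17  0.99 -0.  ] y [ 0.99 -0.17  0.  ]
```

>>> play_rows([
  [[0.005, 0.003, 0, 0.01, -0.02, 0.075, 85], [0, 0, 0, 0, 0, 0, 70], [0, 0, 0, 0, 0, 0, 58], [0, 0, 0, 0, 0, 0, 52], [0, 0, 0, 0, 0, 0, 44]],
], newtons=50)

```text
time: 16.5
tool_pos: [0.4048, -0.2986, 0.0565]
tcp_rot: [2.391, 2.022, 0.002]
wrist_force: [0.0, -1.1, -0.7]
width: 0.546
grip_force: 52.8
```

>>> play_rows([
  [[0, 0, 0, 0, 0, 0, 42], [0, 0, 0, 0, 0, 0, 42], [0, 0, 0, 0, 0, 0, 42], [0, 0, 0, 0, 0, 0, 42]],
])

```text
time: 16.83
tool_pos: [0.4048, -0.2986, 0.0564]
tcp_rot: [2.391, 2.022, 0.002]
wrist_force: [-2.9, 1.6, 7.0]
width: 0.555
grip_force: 53.6
```

Run:
```python
from h import *
plan([.4019,-.2954,.052],-9.6)
```

```text
tcp [ 0.4048 -0.2986  0.0564] t 16.83 q6 -0.52 F [-2.9  1.6  7. ] w 0.555 turn [0.016 0.011 0.001] shift if turn first [ 0.027 -0.034  0.044] shift first [ 0.027 -0.034  0.044]
axes x [ 0.17  0.99 -0.01] y [ 0.99 -0.17  0.01]
```

>>> play_rows([
  [[0, 0, 0, 0, 0, -0.05, 42], [0, 0, 0, 0, 0, -0.15, 42], [0, 0, 0, 0, 0, -0.3, 42], [0, 0, 0, 0, 0, -0.3, 42], [0, 0, 0, 0, 0, -0.3, 42]],
])

```text
time: 17.25
tool_pos: [0.4028, -0.2966, 0.1651]
tcp_rot: [2.394, 2.024, 0.002]
wrist_force: [0.2, -0.8, -3.5]
width: 0.554
grip_force: 53.0
```

>>> play_rows([
  [[0, 0, -0.2, 0, 0, 0, 42], [0, 0, -0.24, 0, 0, 0, 42], [0, 0, -0.24, 0, 0, 0, 42], [0, 0, -0.24, 0, 0, 0, 42], [0, 0, -0.2, 0, 0, 0, 42]],
])

```text
time: 17.67
tool_pos: [0.4032, -0.297, 0.1644]
tcp_rot: [1.733, 2.611, -0.001]
wrist_force: [-0.6, 0.2, -4.4]
width: 0.552
grip_force: 53.1
```

Run:
```python
from h import *
plan([*b2w(.0005,-.005),.165],24.4)
```

```text
tcp [ 0.4032 -0.297   0.1644] t 17.67 q6 -1.08 F [-0.6  0.2 -4.4] w 0.552 turn [ 0.007  0.014 -0.055] shift if turn first [ 2.321  2.307 -0.006] shift first [ 2.383  2.243 -0.014]
axes x [-0.39  0.92 -0.01] y [0.92 0.39 0.  ]
```

>>> play_rows([
  [[0.007, 0.014, -0.055, 0, 0, 0, 42], [0, 0, 0, 0.15, 0.15, 0, 42], [0, 0, 0, 0.24, 0.24, 0, 42], [0, 0, 0, 0.24, 0.24, 0, 42], [0, 0, 0, 0.24, 0.24, 0, 42]],
])

```text
time: 18.08
tool_pos: [0.4473, -0.1813, 0.1643]
tcp_rot: [-1.711, -2.635, 0.0]
wrist_force: [0.7, 0.5, -4.1]
width: 0.547
grip_force: 53.2
```

>>> play_rows([
  [[0, 0, 0, 0.24, 0.24, 0, 42], [0, 0, 0, 0.24, 0.24, 0, 42], [0, 0, 0, 0.24, 0.24, 0, 42], [0, 0, 0, 0.24, 0.24, 0, 42], [0, 0, 0, 0.24, 0.24, 0, 42]],
])

```text
time: 18.5
tool_pos: [0.5079, -0.0222, 0.1643]
tcp_rot: [1.709, 2.636, -0.001]
wrist_force: [0.8, -0.1, -4.9]
width: 0.548
grip_force: 53.2
```

>>> play_rows([
  [[0, 0, 0, 0.15, 0.15, 0, 42], [0, 0, 0, 0.1, 0.08, 0, 42], [0, 0, 0, 0, 0, 0, 42], [0, 0, 0, 0, 0, 0, 42]],
])

```text
time: 18.83
tool_pos: [0.5183, 0.0084, 0.1643]
tcp_rot: [-1.707, -2.637, 0.003]
wrist_force: [-1.0, -0.7, -4.2]
width: 0.549
grip_force: 53.4
```

Run:
```python
from h import *
print(w2b(bot.read_state()['tool_pos'])*1000)
plan([*b2w(.0005,.004),.165],24.4)
c=vision.read_camera('wrist');save(c,'w5');brk(c)
p=cloud(c);q=w2b(p)*1000;g=c['depth']>0
for lo,hi,n in((.16,.19,'rib'),):
    m=g&(p[...,2]>lo)&(p[...,2]<hi)&(abs(q[...,0])<32)&(q[...,1]<40)&(q[...,1]>-60);print(n,m.sum(),np.percentile(q[m],[1,50,99],0).round(1).tolist() if m.sum() else '',np.percentile(p[m][:,2],[5,50,95]).round(4) if m.sum() else '')
```

```text
[ 0.75974018 -6.65413336]
tcp [0.5183 0.0084 0.1643] t 18.83 q6 -0.45 F [-1.  -0.7 -4.2] w 0.549 turn [-0.003  0.002 -0.008] shift if turn first [ 0.107 -0.003 -0.007] shift first [ 0.107 -0.003 -0.007]
axes x [-0.41  0.91 -0.  ] y [ 0.91  0.41 -0.  ]
brk ((3.1545848846435547, 59.850074768066406), (45.76029968261719, 55.628379821777344), 89.89551544189453) y range [37.1 82.6] z 0.0972
tall y [83.5 87.8]
rib 17123 [[-27.1, -31.4], [1.5, 3.7], [29.2, 23.0]] [0.1706 0.1876 0.1889]
```

View pics/w5.png

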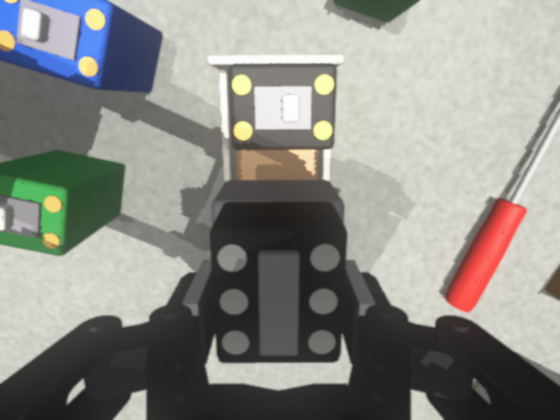

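The wrist view shows the contactor held square at (278,300) with its rib along the row, and the breaker home at (283,105). I'll lower it in front of the breaker.

>>> play_rows([
  [[0, 0, -0.008, 0.06, -0.003, 0, 42], [0, 0, 0, 0.06, 0, 0, 42], [0, 0, 0, 0, 0, 0.2, 42], [0, 0, 0, 0, 0, 0.25, 42], [0, 0, 0, 0, 0, 0.2, 42]],
])

```text
time: 19.3
tool_pos: [0.5134, 0.0186, 0.0992]
tcp_rot: [1.704, 2.637, 0.0]
wrist_force: [1.0, 0.0, -4.6]
width: 0.547
grip_force: 53.4
```

Run:
```python
from h import *
print(w2b(bot.read_state()['tool_pos'])*1000)
plan([*b2w(.0005,.0055),.0615],24.4)
c=vision.read_camera('wrist');p=cloud(c);q=w2b(p)*1000;g=c['depth']>0;z=bot.read_state()['tool_pos'][2]+.0236;brk(c)
m=g&(abs(p[...,2]-z)<.004)&(abs(q[...,0])<22)&(q[...,1]<60)&(q[...,1]>-60);print(np.percentile(q[m],[1,50,99.5],0).round(1).tolist(),np.median(p[m][:,2]))
```

```text
[0.45692642 4.75269352]
tcp [0.5134 0.0186 0.0992] t 19.3 q6 -0.43 F [ 1.   0.  -4.6] w 0.547 turn [ 0.001  0.002 -0.005] shift if turn first [0.007 0.    0.377] shift first [0.008 0.    0.377]
axes x [-0.41  0.91 -0.  ] y [0.91 0.41 0.  ]
brk ((3.1523265838623047, 58.053688049316406), (55.66822814941406, 49.50565719604492), 0.04526836797595024) y range [34.  82.7] z 0.0973
tall y [83.5 87.7]
[[-21.9, -20.9], [0.8, 28.7], [21.8, 34.6]] 0.1216895799994997
```

>>> play_rows([
  [[0, 0, 0, 0, 0, 0.15, 42], [0, 0, 0, 0, 0, 0.12, 42], [0, 0, 0, 0, 0, 0.06, 42], [0, 0, 0, 0, 0, 0, 42], [0, 0, 0, 0, 0, 0, 42]],
])

```text
time: 19.77
tool_pos: [0.5137, 0.0189, 0.067]
tcp_rot: [1.704, 2.639, -0.001]
wrist_force: [0.4, 0.0, -4.2]
width: 0.551
grip_force: 53.6
```

>>> play_rows([
  [[0, 0, 0, 0, 0, 0.02, 42], [0, 0, 0, 0, 0, 0.01, 42], [0, 0, 0, 0, 0, 0, 42]],
])

```text
time: 20.02
tool_pos: [0.5143, 0.019, 0.0643]
tcp_rot: [1.703, 2.638, 0.0]
wrist_force: [-1.0, -0.5, -5.3]
width: 0.553
grip_force: 53.6
```

>>> play_rows([
  [[0, 0, 0, 0, 0, 0.01, 42], [0, 0, 0, 0, 0, 0, 42]],
])

```text
time: 20.18
tool_pos: [0.5139, 0.019, 0.063]
tcp_rot: [1.703, 2.639, -0.0]
wrist_force: [0.5, 0.3, -4.6]
width: 0.551
grip_force: 53.6
```

>>> play_rows([
  [[0, 0, 0, 0, 0, 0.01, 42], [0, 0, 0, 0, 0, 0, 42]],
])

```text
time: 20.35
tool_pos: [0.5137, 0.019, 0.0617]
tcp_rot: [1.703, 2.639, -0.001]
wrist_force: [0.4, 0.2, -3.3]
width: 0.552
grip_force: 53.7
```

>>> play_rows([
  [[0, 0, 0, 0, 0, 0.006, 42], [0, 0, 0, 0, 0, 0, 42]],
])

```text
time: 20.52
tool_pos: [0.5138, 0.019, 0.0617]
tcp_rot: [1.703, 2.639, -0.001]
wrist_force: [-3.1, 0.0, 0.3]
width: 0.551
grip_force: 54.1
```

>>> play_rows([
  [[0, 0, 0, 0, 0, 0.006, 42], [0, 0, 0, 0, 0, 0, 42]],
])

```text
time: 20.68
tool_pos: [0.5138, 0.019, 0.0617]
tcp_rot: [1.703, 2.639, -0.001]
wrist_force: [-4.5, 0.6, 5.8]
width: 0.549
grip_force: 54.7
```

>>> play_rows([
  [[0, 0, 0, 0.01, 0, -0.006, 42], [0, 0, 0, 0.008, 0, 0, 42], [0, 0, 0, 0, 0, 0, 42]],
])

```text
time: 20.93
tool_pos: [0.5137, 0.0204, 0.0616]
tcp_rot: [1.702, 2.638, -0.0]
wrist_force: [0.6, -1.5, 0.9]
width: 0.553
grip_force: 54.1
```

>>> play_rows([
  [[0, 0, 0, 0.006, 0, 0, 42], [0, 0, 0, 0.005, 0, 0, 42], [0, 0, 0, 0, 0, 0, 42]],
])

```text
time: 21.18
tool_pos: [0.5134, 0.0215, 0.0616]
tcp_rot: [1.702, 2.638, 0.0]
wrist_force: [0.6, -2.8, -1.0]
width: 0.55
grip_force: 54.2
```

Run:
```python
from h import *
print(w2b(bot.read_state()['tool_pos'])*1000)
plan([*b2w(.0005,.0055),.0615],24.4)
c=vision.read_camera('wrist');brk(c,.0955);save(c,'w6')
```

```text
[1.72198141 7.3125902 ]
tcp [0.5134 0.0215 0.0616] t 21.18 q6 -0.43 F [ 0.6 -2.8 -1. ] w 0.55 turn [ 0.003  0.004 -0.003] shift if turn first [-0.018 -0.012  0.001] shift first [-0.018 -0.012  0.001]
axes x [-0.41  0.91 -0.  ] y [0.91 0.41 0.  ]
brk ((1.8570270538330078, 38.626075744628906), (86.92579650878906, 58.304019927978516), 89.83162689208984) y range [38.1 81.7] z 0.0973
tall y [83.3 87.9]
```

View pics/w6.png

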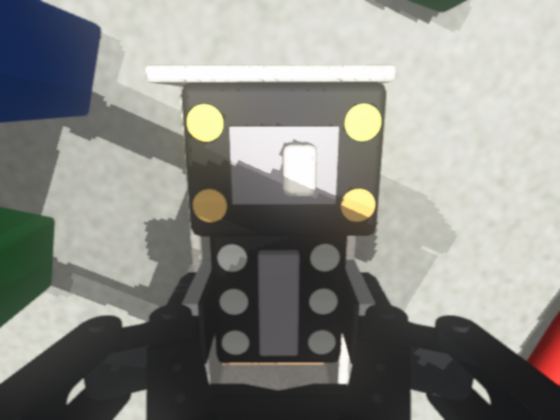

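The wrist view shows the contactor (278,300) on the floor just short of the breaker's lower edge (row 235). I'll nudge it into contact.

>>> play_rows([
  [[0, 0, 0, 0.006, 0, 0, 42], [0, 0, 0, 0, 0, 0, 42]],
])

```text
time: 21.4
tool_pos: [0.5133, 0.0218, 0.0616]
tcp_rot: [1.702, 2.637, -0.0]
wrist_force: [3.1, -4.7, 0.3]
width: 0.549
grip_force: 54.1
```

>>> play_rows([
  [[0, 0, 0, 0.006, 0, 0, 42], [0, 0, 0, 0, 0, 0, 42]],
])

```text
time: 21.57
tool_pos: [0.5133, 0.0218, 0.0616]
tcp_rot: [1.701, 2.637, -0.001]
wrist_force: [3.3, -6.6, -1.0]
width: 0.549
grip_force: 54.0
```

>>> play_rows([
  [[0, 0, 0, 0.006, 0, 0, 42], [0, 0, 0, 0, 0, 0, 42]],
])

```text
time: 21.73
tool_pos: [0.5133, 0.0218, 0.0616]
tcp_rot: [1.7, 2.636, -0.001]
wrist_force: [4.2, -8.4, -1.3]
width: 0.549
grip_force: 54.0
```

>>> play_rows([
  [[0, 0, 0, -0.012, 0, 0, 42], [0, 0, 0, 0, 0, 0, 52], [0, 0, 0, 0, 0, 0, 62], [0, 0, 0, 0, 0, 0, 75], [0, 0, 0, 0, 0, 0, 85]],
])

```text
time: 22.15
tool_pos: [0.5117, 0.0226, 0.0609]
tcp_rot: [-1.703, -2.639, 0.001]
wrist_force: [0.2, 0.8, -0.5]
width: 0.973
grip_force: 0.0
```

>>> play_rows([
  [[0, 0, 0, 0, 0, 0, 85], [0, 0, 0, 0, 0, -0.1, 85], [0, 0, 0, 0, 0, -0.2, 85], [0, 0, 0, 0, 0, -0.3, 85], [0, 0, 0, 0, 0, -0.3, 85]],
])

```text
time: 22.57
tool_pos: [0.5111, 0.0224, 0.1518]
tcp_rot: [-1.703, -2.638, 0.003]
wrist_force: [0.6, 0.1, -0.2]
width: 0.994
grip_force: 0.0
```

>>> play_rows([
  [[0, 0, 0, 0, 0, -0.3, 85], [0, 0, 0, 0, 0, -0.3, 85], [0, 0, 0, 0, 0, 0, 85]],
])

```text
time: 22.82
tool_pos: [0.5166, 0.0224, 0.2195]
tcp_rot: [1.697, 2.63, 0.01]
wrist_force: [1.6, -0.2, 0.8]
width: 0.993
grip_force: 0.0
```

```bash
cat >> h.py <<'E'
def row():
    c=vision.read_camera('wrist');brk(c,.0935)
    p=cloud(c);q=w2b(p)*1000;m=(c['depth']>0)&(p[...,2]>.082)&(p[...,2]<.0925)&(abs(q[...,0])<22)&(q[...,1]<40)&(q[...,1]>-60)
    if m.sum()>20:print('cont y',np.percentile(q[m],[1,50,99],0).round(1).tolist(),np.median(p[m][:,2]))
E
python3 - <<'E'
from h import *
row();plan([.433,.2974,.215],24.4)
E
```

```text
brk ((3.1474456787109375, 59.807518005371094), (45.36302947998047, 55.56437301635742), 89.90778350830078) y range [37.3 82.5] z 0.0973
tall y [83.3 87.4]
cont y [[-21.0, -17.8], [0.5, 10.3], [21.5, 34.9]] 0.08540771992018896
tcp [0.5153 0.0224 0.2166] t 22.87 q6 -0.43 F [0.2 0.3 0.3] w 0.998 turn [ 0.017  0.009 -0.003] shift if turn first [2.845 0.386 0.016] shift first [2.845 0.383 0.006]
axes x [-0.41  0.91 -0.  ] y [0.91 0.41 0.01]
```

>>> play_rows([
  [[0.017, 0.009, 0, 0.25, 0.045, 0, 85], [0, 0, 0, 0.35, 0.045, 0, 85], [0, 0, 0, 0.35, 0.045, 0, 85], [0, 0, 0, 0.35, 0.045, 0, 85], [0, 0, 0, 0.35, 0.045, 0, 85]],
])

```text
time: 23.28
tool_pos: [0.4633, 0.1829, 0.2106]
tcp_rot: [-1.7, -2.631, 0.01]
wrist_force: [-0.3, 0.5, 0.1]
width: 0.993
grip_force: 0.0
```

>>> play_rows([
  [[0, 0, 0, 0.35, 0.045, 0, 85], [0, 0, 0, 0.35, 0.045, 0, 85], [0, 0, 0, 0.25, 0.045, 0, 85], [0, 0, 0, 0.15, 0.03, 0, 85], [0, 0, 0, 0, 0, 0, 85]],
])

```text
time: 23.7
tool_pos: [0.4329, 0.2914, 0.2108]
tcp_rot: [-1.694, -2.635, 0.009]
wrist_force: [0.9, -0.4, 0.4]
width: 0.995
grip_force: 0.0
```

```bash
cat >> h.py <<'E'
def cap(c,xy=(.433,.2974),z=(.096,.104)):
    p=cloud(c);m=(c['depth']>0)&(np.hypot(p[...,0]-xy[0],p[...,1]-xy[1])<.045)&(p[...,2]>z[0])&(p[...,2]<z[1])
    P=p[m];(x,y),r=cv2.minEnclosingCircle((P[:,:2]*1000).astype(np.float32));print('cap',round(x,1),round(y,1),'r',round(r,1),np.percentile(P[:,2],[5,50,95]).round(4),m.sum(),(np.percentile(P[:,:2],[1,99],0).mean(0)*1000).round(1))
E
python3 - <<'E'
from h import *
c=vision.read_camera('wrist');cap(c);save(c,'w7')
b=vision.read_camera('top');cap(b)
plan([.433,.2974,.062],24.4)
E
```

```text
cap 433.8 298.5 r 27.0 [0.0987 0.1016 0.103 ] 4201 [433.8 298.9]
cap 432.3 298.3 r 26.7 [0.0974 0.1007 0.1032] 595 [432.3 298.1]
tcp [0.4337 0.2888 0.2109] t 23.8 q6 0.11 F [-0.2 -1.   0.7] w 0.995 turn [-0.021 -0.006  0.001] shift if turn first [0.081 0.029 1.489] shift first [0.076 0.045 1.489]
axes x [-0.41  0.91  0.  ] y [ 0.91  0.41 -0.01]
```

View pics/w7.png

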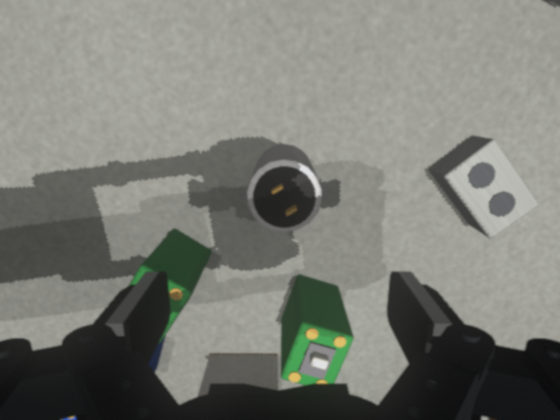

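The wrist view shows the capacitor at (285,193) with its two brass blades. The nearest green look-alike at (315,335) is about 80 mm clear of the fingers.

>>> play_rows([
  [[-0.021, -0.006, 0, 0.088, 0.036, 0.1, 85], [0, 0, 0, 0, 0, 0.25, 85], [0, 0, 0, 0, 0, 0.25, 85], [0, 0, 0, 0, 0, 0.15, 85], [0, 0, 0, 0, 0, 0, 85]],
])

```text
time: 24.22
tool_pos: [0.4315, 0.2952, 0.1323]
tcp_rot: [-1.704, -2.636, 0.01]
wrist_force: [-0.5, -0.7, -0.6]
width: 0.994
grip_force: 0.0
```

Run:
```python
from h import *
c=vision.read_camera('wrist');cap(c)
plan([.4337,.2985,.062],24.4)
```

```text
cap 433.9 298.6 r 27.0 [0.0987 0.1016 0.1029] 7854 [433.6 299.2]
tcp [0.4327 0.2961 0.1344] t 24.27 q6 0.13 F [0.2 0.9 0.7] w 0.994 turn [-0.007  0.001 -0.006] shift if turn first [0.018 0.019 0.724] shift first [0.018 0.021 0.724]
axes x [-0.41  0.91 -0.  ] y [ 0.91  0.41 -0.  ]
```

>>> play_rows([
  [[-0.005, 0, -0.006, 0.018, 0.018, 0.15, 85], [0, 0, 0, 0, 0, 0.2, 85], [0, 0, 0, 0, 0, 0.2, 85], [0, 0, 0, 0, 0, 0.17, 85], [0, 0, 0, 0, 0, 0, 85]],
])

```text
time: 24.68
tool_pos: [0.434, 0.2993, 0.0628]
tcp_rot: [1.701, 2.641, -0.0]
wrist_force: [-0.1, -0.3, -0.7]
width: 0.993
grip_force: 0.0
```

Run:
```python
from h import *
plan([.4337,.2985,.062],24.4)
```

```text
tcp [0.434  0.2993 0.0628] t 24.68 q6 0.13 F [-0.1 -0.3 -0.7] w 0.993 turn [0.    0.    0.001] shift if turn first [-0.006 -0.006  0.008] shift first [-0.006 -0.006  0.008]
axes x [-0.41  0.91 -0.  ] y [0.91 0.41 0.  ]
```

>>> play_rows([
  [[0, 0, 0, 0, 0, 0, 72], [0, 0, 0, 0, 0, 0, 64], [0, 0, 0, 0, 0, 0, 58], [0, 0, 0, 0, 0, 0, 52], [0, 0, 0, 0, 0, 0, 48]],
], newtons=45)

```text
time: 25.1
tool_pos: [0.4361, 0.3015, 0.0669]
tcp_rot: [1.698, 2.64, 0.009]
wrist_force: [-3.1, -1.9, 6.4]
width: 0.623
grip_force: 45.8
```

>>> play_rows([
  [[0, 0, 0, 0, 0, 0, 48], [0, 0, 0, 0, 0, 0, 48], [0, 0, 0, 0, 0, 0, 48]],
])

```text
time: 25.35
tool_pos: [0.436, 0.3015, 0.0669]
tcp_rot: [1.698, 2.64, 0.009]
wrist_force: [-2.7, -2.3, 5.3]
width: 0.621
grip_force: 45.7
```

Run:
```python
from h import *
c=vision.read_camera('wrist');cap(c)
plan([*b2w(.0005,-.0525),.20],24.4);s=bot.read_state()['tool_pos'].copy();s[2]=.2;print(w2b(s))
```

```text
cap 433.9 306.7 r 39.5 [0.0983 0.1022 0.1037] 17115 [434.  301.6]
tcp [0.436  0.3015 0.067 ] t 25.4 q6 0.13 F [-2.8 -2.   6.2] w 0.619 turn [ 0.013 -0.002  0.003] shift if turn first [-3.468 -0.464 -1.33 ] shift first [-3.466 -0.462 -1.336]
axes x [-0.41  0.91  0.  ] y [0.91 0.41 0.01]
[0.04691221 0.29430774]
```

>>> play_rows([
  [[0, 0, 0, 0, 0, -0.05, 48], [0, 0, 0, 0, 0, -0.2, 48], [0, 0, 0, 0, 0, -0.35, 48], [0, 0, 0, 0, 0, -0.38, 48], [0, 0, 0, 0, 0, -0.35, 48]],
])

```text
time: 25.82
tool_pos: [0.4344, 0.3004, 0.1993]
tcp_rot: [1.699, 2.641, 0.006]
wrist_force: [0.3, 0.0, -3.7]
width: 0.616
grip_force: 48.6
```

>>> play_rows([
  [[0.01, 0, 0, 0, 0, -0.12, 48], [0, 0, 0, -0.15, -0.02, 0, 48], [0, 0, 0, -0.3, -0.04, 0, 48], [0, 0, 0, -0.3, -0.04, 0, 48], [0, 0, 0, -0.3, -0.04, 0, 48]],
])

```text
time: 26.23
tool_pos: [0.4655, 0.1985, 0.2102]
tcp_rot: [-1.698, -2.643, -0.001]
wrist_force: [0.0, 1.3, -4.9]
width: 0.615
grip_force: 48.3
```

>>> play_rows([
  [[0, 0, 0, -0.3, -0.04, 0, 48], [0, 0, 0, -0.3, -0.04, 0, 48], [0, 0, 0, -0.3, -0.04, 0, 48], [0, 0, 0, -0.3, -0.04, 0, 48], [0, 0, 0, -0.3, -0.04, 0, 48]],
])

```text
time: 26.65
tool_pos: [0.5096, 0.0531, 0.2099]
tcp_rot: [-1.699, -2.642, -0.0]
wrist_force: [0.3, 0.3, -3.5]
width: 0.616
grip_force: 48.3
```

>>> play_rows([
  [[0, 0, 0, -0.3, -0.04, 0, 48], [0, 0, 0, -0.3, -0.04, 0, 48], [0, 0, 0, -0.2, -0.04, 0, 48], [0, 0, 0, -0.1, 0, 0, 48], [0, 0, 0, 0, 0, 0, 48]],
])

```text
time: 27.07
tool_pos: [0.5365, -0.0342, 0.2097]
tcp_rot: [-1.703, -2.64, 0.0]
wrist_force: [0.0, -0.0, -4.4]
width: 0.62
grip_force: 48.3
```

Run:
```python
from h import *
s=bot.read_state()['tool_pos'];print(w2b(s)*1000)
plan([*b2w(.0005,-.0525),.072],24.4)
c=vision.read_camera('wrist');save(c,'w8');row()
p=cloud(c);q=w2b(p)*1000;z=s[2]+.033
for dz in(.0,):
    m=(c['depth']>0)&(abs(p[...,2]-z)<.006)&(abs(q[...,0])<24)&(q[...,1]<-10)&(q[...,1]>-90);print(m.sum(),np.percentile(q[m],[1,50,99.5],0).round(1).tolist(),np.median(p[m][:,2]))
```

```text
[ -0.25696248 -52.87780391]
tcp [ 0.5365 -0.0342  0.2097] t 27.07 q6 -0.53 F [ 0.  -0.  -4.4] w 0.62 turn [-0.     0.    -0.002] shift if turn first [0.004 0.008 1.377] shift first [0.004 0.008 1.377]
axes x [-0.41  0.91 -0.  ] y [ 0.91  0.41 -0.  ]
brk ((3.129833221435547, 57.865509033203125), (41.256065368652344, 55.68855667114258), 89.9790267944336) y range [37.3 78.2] z 0.0974
cont y [[-21.0, -18.0], [0.6, 10.6], [21.6, 37.0]] 0.0853349863943162
16272 [[-22.7, -78.2], [0.4, -48.9], [23.5, -28.2]] 0.2450349866690246
```

View pics/w8.png

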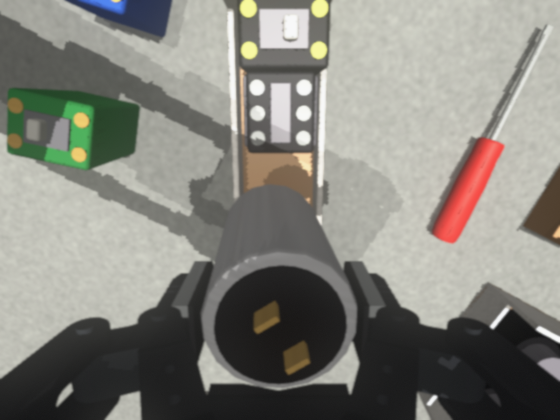

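The wrist view shows the contactor (280,110) snug against the breaker. The capacitor (280,315) is held upright over the last space. I'll lower it.

>>> play_rows([
  [[0, 0, 0, 0.025, 0.008, 0.1, 48], [0, 0, 0, 0, 0, 0.2, 48], [0, 0, 0, 0, 0, 0.2, 48], [0, 0, 0, 0, 0, 0.15, 48], [0, 0, 0, 0, 0, 0, 48]],
])

```text
time: 27.58
tool_pos: [0.5317, -0.0276, 0.1399]
tcp_rot: [-1.692, -2.637, 0.005]
wrist_force: [-0.8, 0.6, -4.2]
width: 0.621
grip_force: 48.4
```

Run:
```python
from h import *
s=bot.read_state()['tool_pos'];print(w2b(s)*1000)
plan([*b2w(.0005,-.0500),.072],24.4)
c=vision.read_camera('wrist')
p=cloud(c);q=w2b(p)*1000;z=s[2]+.0345
m=(c['depth']>0)&(abs(p[...,2]-z)<.003)&(abs(q[...,0])<29)&(q[...,1]<-10)&(q[...,1]>-90)
print(m.sum(),[(x,q[m&(abs(q[...,0]-x)<1.5)][:,1].max().round(1)) for x in(-20,-10,0,10,20) if (m&(abs(q[...,0]-x)<1.5)).sum()],np.median(p[m][:,2]))
```

```text
[ -1.93439497 -44.92597227]
tcp [ 0.5317 -0.0276  0.1399] t 27.58 q6 -0.53 F [-0.8  0.6 -4.2] w 0.621 turn [-0.015 -0.011  0.007] shift if turn first [-0.051  0.024  0.679] shift first [-0.054  0.029  0.678]
axes x [-0.42  0.91  0.01] y [ 0.91  0.42 -0.01]
16228 [(-20, np.float64(-27.9)), (-10, np.float64(-21.5)), (0, np.float64(-19.7)), (10, np.float64(-21.9)), (20, np.float64(-29.0))] 0.17514341284858215
```

>>> play_rows([
  [[-0.015, -0.011, 0.007, -0.032, 0.02, 0, 48], [0, 0, 0, 0, 0, 0, 48], [0, 0, 0, 0, 0, 0, 48]],
])

```text
time: 27.88
tool_pos: [0.54, -0.0316, 0.1462]
tcp_rot: [1.698, 2.631, 0.007]
wrist_force: [0.1, -0.6, -3.0]
width: 0.618
grip_force: 48.4
```

Run:
```python
from h import *
s=bot.read_state()['tool_pos'];print(w2b(s)*1000)
plan([*b2w(.0005,-.0480),.072],24.4)
```

```text
[  4.01539726 -52.00341068]
tcp [ 0.54   -0.0316  0.1462] t 27.88 q6 -0.53 F [ 0.1 -0.6 -3. ] w 0.618 turn [ 0.019  0.013 -0.003] shift if turn first [ 0.04  -0.035  0.742] shift first [ 0.045 -0.042  0.741]
axes x [-0.41  0.91 -0.01] y [0.91 0.41 0.01]
```

>>> play_rows([
  [[0.019, 0.013, -0.003, 0.035, -0.035, 0, 48], [0, 0, 0, 0, 0, 0, 48], [0, 0, 0, 0, 0, 0, 48], [0, 0, 0, 0, 0, 0, 48]],
])

```text
time: 28.22
tool_pos: [0.5342, -0.0301, 0.1448]
tcp_rot: [-1.701, -2.638, 0.002]
wrist_force: [-0.7, 0.4, -3.5]
width: 0.62
grip_force: 48.4
```

Run:
```python
from h import *
s=bot.read_state()['tool_pos'];print(w2b(s)*1000)
plan([*b2w(.0005,-.0480),.072],24.4)
```

```text
[ -0.63701172 -48.21813317]
tcp [ 0.5342 -0.0301  0.1448] t 28.22 q6 -0.53 F [-0.7  0.4 -3.5] w 0.62 turn [-0.004 -0.003 -0.001] shift if turn first [0.002 0.011 0.728] shift first [0.001 0.013 0.728]
axes x [-0.41  0.91  0.  ] y [ 0.91  0.41 -0.  ]
```

>>> play_rows([
  [[0, 0, 0, 0, 0.01, 0.1, 48], [0, 0, 0, 0, 0, 0.12, 48], [0, 0, 0, 0, 0, 0.1, 48], [0, 0, 0, 0, 0, 0, 48], [0, 0, 0, 0, 0, 0, 48]],
])

```text
time: 28.63
tool_pos: [0.5333, -0.0294, 0.1105]
tcp_rot: [-1.699, -2.635, 0.005]
wrist_force: [-0.2, -0.7, -4.2]
width: 0.619
grip_force: 48.4
```

>>> play_rows([
  [[0, 0, 0, 0, 0, 0.1, 48], [0, 0, 0, 0, 0, 0.12, 48], [0, 0, 0, 0, 0, 0.08, 48], [0, 0, 0, 0, 0, 0, 48], [0, 0, 0, 0, 0, 0, 48]],
])

```text
time: 29.05
tool_pos: [0.5338, -0.0295, 0.0813]
tcp_rot: [-1.7, -2.636, 0.004]
wrist_force: [-0.0, 0.7, -4.1]
width: 0.621
grip_force: 48.4
```

Run:
```python
from h import *
s=bot.read_state()['tool_pos'];print(w2b(s)*1000)
plan([*b2w(.0005,-.0480),.072],24.4)
c=vision.read_camera('wrist')
p=cloud(c);q=w2b(p)*1000;z=s[2]+.0345
m=(c['depth']>0)&(abs(p[...,2]-z)<.003)&(abs(q[...,0])<29)&(q[...,1]<-10)&(q[...,1]>-90)
print(m.sum(),[(x,q[m&(abs(q[...,0]-x)<1.5)][:,1].max().round(1)) for x in(-20,-10,0,10,20) if (m&(abs(q[...,0]-x)<1.5)).sum()],np.median(p[m][:,2]))
```

```text
[ -0.76389718 -47.50595499]
tcp [ 0.5338 -0.0295  0.0813] t 29.05 q6 -0.53 F [-0.   0.7 -4.1] w 0.621 turn [-0.009 -0.006 -0.001] shift if turn first [-0.005  0.013  0.093] shift first [-0.005  0.013  0.093]
axes x [-0.41  0.91  0.  ] y [ 0.91  0.41 -0.  ]
16272 [(-20, np.float64(-31.3)), (-10, np.float64(-24.5)), (0, np.float64(-22.2)), (10, np.float64(-23.7)), (20, np.float64(-29.9))] 0.11660251023846782
```

>>> play_rows([
  [[-0.005, -0.003, 0, 0, 0.008, 0.04, 48], [0, 0, 0, 0, 0, 0.03, 48], [0, 0, 0, 0, 0, 0, 48], [0, 0, 0, 0, 0, 0, 48]],
])

```text
time: 29.43
tool_pos: [0.5355, -0.0292, 0.0755]
tcp_rot: [-1.702, -2.64, 0.0]
wrist_force: [0.0, -0.1, -3.5]
width: 0.62
grip_force: 48.4
```

>>> play_rows([
  [[0, 0, 0, 0, 0, 0.01, 48], [0, 0, 0, 0, 0, 0.008, 48], [0, 0, 0, 0, 0, 0, 48]],
])

```text
time: 29.68
tool_pos: [0.5356, -0.0292, 0.0737]
tcp_rot: [-1.702, -2.64, -0.0]
wrist_force: [-0.7, -0.2, -3.6]
width: 0.616
grip_force: 48.4
```

>>> play_rows([
  [[0, 0, 0, 0, 0, 0.008, 48], [0, 0, 0, 0, 0, 0, 48]],
])

```text
time: 29.85
tool_pos: [0.5355, -0.0293, 0.0729]
tcp_rot: [-1.702, -2.64, -0.0]
wrist_force: [-1.1, -0.3, -3.6]
width: 0.621
grip_force: 48.4
```

>>> play_rows([
  [[0, 0, 0, 0, 0, 0.006, 48], [0, 0, 0, 0, 0, 0, 48]],
])

```text
time: 30.02
tool_pos: [0.5356, -0.0292, 0.0723]
tcp_rot: [-1.702, -2.64, -0.0]
wrist_force: [0.4, -0.5, -3.7]
width: 0.616
grip_force: 48.4
```

>>> play_rows([
  [[0, 0, 0, 0, 0, 0.006, 48], [0, 0, 0, 0, 0, 0, 48]],
])

```text
time: 30.18
tool_pos: [0.5357, -0.0294, 0.0722]
tcp_rot: [1.702, 2.64, -0.0]
wrist_force: [-1.6, -0.6, -0.5]
width: 0.619
grip_force: 48.7
```

>>> play_rows([
  [[0, 0, 0, 0, 0, 0.006, 48], [0, 0, 0, 0, 0, 0, 48]],
])

```text
time: 30.35
tool_pos: [0.5358, -0.0295, 0.0721]
tcp_rot: [1.702, 2.64, -0.0]
wrist_force: [-3.5, -1.3, 4.3]
width: 0.616
grip_force: 49.3
```

>>> play_rows([
  [[0, 0, 0, 0.01, 0, -0.006, 48], [0, 0, 0, 0.01, 0, 0, 48], [0, 0, 0, 0, 0, 0, 48]],
])

```text
time: 30.6
tool_pos: [0.5351, -0.0277, 0.0722]
tcp_rot: [1.701, 2.64, -0.0]
wrist_force: [-1.2, -3.2, 3.1]
width: 0.62
grip_force: 49.1
```

>>> play_rows([
  [[0, 0, 0, 0.008, 0, 0, 48], [0, 0, 0, 0, 0, 0, 48]],
])

```text
time: 30.77
tool_pos: [0.5349, -0.027, 0.0722]
tcp_rot: [1.701, 2.64, -0.0]
wrist_force: [-0.3, -2.9, 3.5]
width: 0.616
grip_force: 49.2
```

>>> play_rows([
  [[0, 0, 0, 0.006, 0, 0, 48], [0, 0, 0, 0, 0, 0, 48]],
])

```text
time: 30.93
tool_pos: [0.5347, -0.0264, 0.0722]
tcp_rot: [1.702, 2.64, 0.0]
wrist_force: [-2.1, -3.5, 4.4]
width: 0.619
grip_force: 49.3
```

>>> play_rows([
  [[0, 0, 0, 0.005, 0, 0, 48], [0, 0, 0, 0, 0, 0, 48]],
])

```text
time: 31.1
tool_pos: [0.5345, -0.0261, 0.0723]
tcp_rot: [1.701, 2.639, 0.0]
wrist_force: [-0.9, -4.3, 5.7]
width: 0.62
grip_force: 49.4
```

>>> play_rows([
  [[0, 0, 0, 0.006, 0, 0, 48], [0, 0, 0, 0, 0, 0, 48]],
])

```text
time: 31.27
tool_pos: [0.5344, -0.0253, 0.0722]
tcp_rot: [1.701, 2.639, 0.001]
wrist_force: [-0.5, -4.8, 4.7]
width: 0.619
grip_force: 49.2
```

>>> play_rows([
  [[0, 0, 0, 0.005, 0, 0, 48], [0, 0, 0, 0, 0, 0, 48]],
])

```text
time: 31.43
tool_pos: [0.5344, -0.0249, 0.0722]
tcp_rot: [1.701, 2.639, 0.001]
wrist_force: [1.1, -5.1, 5.4]
width: 0.616
grip_force: 48.9
```

Run:
```python
from h import *
s=bot.read_state()['tool_pos'];print(w2b(s)*1000,bot.read_state()['wrist_force']);row()
c=vision.read_camera('wrist');p=cloud(c);q=w2b(p)*1000
m=(c['depth']>0)&(abs(p[...,2]-.105)<.004)&(abs(q[...,0])<29)&(q[...,1]<0)&(q[...,1]>-90)
print([(x,q[m&(abs(q[...,0]-x)<1.5)][:,1].max().round(1)) for x in(-20,-10,0,10,20) if (m&(abs(q[...,0]-x)<1.5)).sum()],np.median(p[m][:,2]))
```

```text
[  1.61850656 -43.52443496] [ 1.11563077 -5.10096485  5.39775599]
brk ((0.26688575744628906, 6.804756164550781), (95.3321762084961, 61.348201751708984), 89.93152618408203) y range [-27.6  53.8] z 0.0972
cont y [[-20.9, -24.0], [0.5, 11.3], [21.5, 37.1]] 0.0853784195501565
[(-20, np.float64(-29.6)), (-10, np.float64(-20.8)), (0, np.float64(-18.0)), (10, np.float64(-18.7)), (20, np.float64(-22.9))] 0.1072666620621878
```

>>> play_rows([
  [[0, 0, 0, 0.005, 0, 0, 48], [0, 0, 0, 0, 0, 0, 48]],
])

```text
time: 31.7
tool_pos: [0.5343, -0.0248, 0.0722]
tcp_rot: [1.701, 2.639, 0.001]
wrist_force: [2.0, -6.2, 3.9]
width: 0.618
grip_force: 48.9
```

>>> play_rows([
  [[0, 0, 0, 0.005, 0, 0, 48], [0, 0, 0, 0, 0, 0, 48]],
])

```text
time: 31.87
tool_pos: [0.5343, -0.0247, 0.0722]
tcp_rot: [1.7, 2.638, 0.0]
wrist_force: [1.2, -8.0, 4.0]
width: 0.618
grip_force: 48.9
```

The position has stopped and the force is rising, so it's in contact. I'll relax, release and withdraw.

>>> play_rows([
  [[0, 0, 0, -0.01, 0, 0, 48], [0, 0, 0, 0, 0, 0, 58], [0, 0, 0, 0, 0, 0, 66], [0, 0, 0, 0, 0, 0, 76], [0, 0, 0, 0, 0, 0, 85]],
])

```text
time: 32.28
tool_pos: [0.5327, -0.024, 0.071]
tcp_rot: [-1.701, -2.639, -0.0]
wrist_force: [0.0, -0.2, -0.0]
width: 0.993
grip_force: 0.0
```

>>> play_rows([
  [[0, 0, 0, 0, 0, 0, 85], [0, 0, 0, 0, 0, -0.1, 85], [0, 0, 0, 0, 0, -0.2, 85], [0, 0, 0, 0, 0, -0.3, 85], [0, 0, 0, 0, 0, -0.3, 85]],
])

```text
time: 32.7
tool_pos: [0.5324, -0.0244, 0.1623]
tcp_rot: [-1.701, -2.638, 0.001]
wrist_force: [1.2, 0.2, 0.9]
width: 0.997
grip_force: 0.0
```

>>> play_rows([
  [[0, 0, 0, 0, 0, -0.3, 85], [0, 0, 0, 0, 0, -0.2, 85], [0, 0, 0, -0.3, 0, 0, 85], [0, 0, 0, -0.3, 0, 0, 85], [0, 0, 0, 0, 0, 0, 85]],
])

```text
time: 33.12
tool_pos: [0.5607, -0.0829, 0.214]
tcp_rot: [1.702, 2.634, 0.0]
wrist_force: [0.4, 0.5, 0.1]
width: 0.994
grip_force: 0.0
```

Run:
```python
from h import *
print(bot.read_state()['tool_pos'],bot.read_state()['wrist_force']);row()
c=vision.read_camera('wrist');save(c,'w9')
x=b2w(0,-.047);cap(c,x,(.101,.109));p=cloud(c)
m=(c['depth']>0)&(abs(p[...,2]-.105)<.004)&(np.hypot(p[...,0]-x[0],p[...,1]-x[1])<.035);P=p[m];q=w2b(P)*1000;print(np.percentile(q,[.5,99.5],0).round(1))
```

```text
[ 0.56068096 -0.08293936  0.21396125] [0.36119808 0.50334834 0.11947351]Traceback (most recent call last):
  File "<stdin>", line 2, in <module>
  File "h.py", line 33, in row
    c=vision.read_camera('wrist');brk(c,.0935)
                                  ~~~^^^^^^^^^
  File "h.py", line 29, in brk
    mm=m&(abs(q[...,0])<20);print('brk',cv2.minAreaRect(q[m].astype(np.float32)),'y range',np.percentile(q[mm][:,1],[.5,99.5]).round(1),'z',np.median(p[m][:,2]).round(4))
                                                                                           ~~~~~~~~~~~~~^^^^^^^^^^^^^^^^^^^^^^
    return _quantile_unchecked(
        a, q, axis, out, overwrite_input, method, keepdims, weights)
    return _ureduce(a,
                    func=_quantile_ureduce_func,
    ...<5 lines>...
                    overwrite_input=overwrite_input,
                    method=method)
    r = func(a, **kwargs)
    result = _quantile(arr,
                       quantiles=q,
    ...<2 lines>...
                       out=out,
                       weights=wgt)
    slices_having_nans = np.isnan(arr[-1, ...])
                                  ~~~^^^^^^^^^
IndexError: index -1 is out of bounds for axis 0 with size 0
```

>>> play_rows([
  [[0, 0, 0, 0, 0, -0.3, 85], [0, 0, 0, 0.1, 0, -0.3, 85], [0, 0, 0, 0.3, 0, -0.1, 85], [0, 0, 0, 0.2, 0, 0, 85], [0, 0, 0, 0, 0, 0, 85]],
])

```text
time: 33.58
tool_pos: [0.5323, -0.0214, 0.2835]
tcp_rot: [-1.699, -2.642, -0.004]
wrist_force: [-0.1, 0.1, 0.0]
width: 0.997
grip_force: 0.0
```

>>> play_rows([
  [[0, 0, 0, 0, 0, 0, 85], [0, 0, 0, 0, 0, 0, 85], [0, 0, 0, 0, 0, 0, 85]],
])

```text
time: 33.83
tool_pos: [0.5332, -0.025, 0.2811]
tcp_rot: [-1.702, -2.639, 0.001]
wrist_force: [0.3, -0.7, 1.0]
width: 0.997
grip_force: 0.0
```

Run:
```python
from h import *
z0=np.load('s0.npz')
print(bot.read_state()['tool_pos'],bot.read_state()['wrist_force'])
for n in('wrist','scene'):
    c=vision.read_camera(n);save(c,'f_'+n);p=cloud(c);q=w2b(p)*1000;ok=(c['depth']>0)&(abs(q[...,0])<32)
    for nm,a,b,y0,y1 in(('brk',.0935,.1005,25,84),('cont',.082,.0925,-25,40),('cap',.102,.109,-85,-15),('tall',.08,.0885,81,95)):
        m=ok&(p[...,2]>a)&(p[...,2]<b)&(q[...,1]>y0)&(q[...,1]<y1)
        if m.sum()>10:print(n,nm,m.sum(),'x',np.percentile(q[m][:,0],[1,99]).round(1),'y',np.percentile(q[m][:,1],[1,99]).round(1),'z',np.median(p[m][:,2]).round(4),'ang',round(cv2.minAreaRect(q[m].astype(np.float32))[2],1))
    if n=='scene':
        d=np.abs(c['image'].astype(int)-z0['a_image']).max(-1)>50
        k,l,s,ct=cv2.connectedComponentsWithStats(d.astype(np.uint8))
        print([(s[i].tolist()) for i in range(1,k) if s[i,4]>60])
```

```text
[ 0.53324499 -0.02496539  0.28110308] [ 0.26487386 -0.68091219  0.99683299]
wrist brk 3826 x [-23.9  31.6] y [37.1 82.1] z 0.0972 ang 90.0
wrist cont 3431 x [-21.   25.5] y [-20.5  36.4] z 0.0853 ang 0.1
wrist cap 2703 x [-26.   23.8] y [-70.7 -21.3] z 0.1066 ang 0.5
wrist tall 353 x [-31.4  31.7] y [82.9 88.1] z 0.0848 ang 1.2
scene brk 242 x [-21.3  31.7] y [37.  80.7] z 0.0955 ang 0.4
scene cont 303 x [-18.6  28.2] y [-18.2  38.5] z 0.0846 ang 88.0
scene cap 268 x [-24.1  26.1] y [-72.3 -23. ] z 0.1046 ang 46.2
[[154, 5, 12, 20, 96], [240, 8, 31, 30, 492], [196, 11, 41, 24, 197], [210, 29, 31, 21, 102], [220, 39, 58, 105, 2772], [215, 49, 26, 23, 186], [0, 101, 187, 98, 4720], [216, 114, 28, 20, 272], [346, 129, 15, 10, 130], [198, 137, 29, 22, 372], [337, 138, 25, 31, 501], [196, 161, 65, 78, 1490], [268, 165, 28, 36, 412], [252, 175, 14, 37, 195], [113, 187, 30, 39, 751]]
```

```bash
python3 -c "
from workcell import bot
print(bot.finish_job())"
```

```text
the job is handed in; nothing more can be done
None
```

The job is handed in at about 34 s: the breaker is home against the tall wall (on the second try; it had slid back after the first release), with the contactor snug beside it and the capacitor upright at the low end, all on the bin's floor by the last camera measurements.

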